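# Load and lock the split tube furnace

### The arm

A 6-joint arm with a two-finger parallel gripper is mounted at the origin on the work surface. World frame = base frame: x ahead of the robot, y to its left, z up, the work surface at z = 0. Lengths are in mm, angles in rad, forces in N, time in s.
With the tool pointing down it reaches from about 250 to 725 mm from the base axis. Payload 9.7 kg.
Tool frame: the origin (TCP) lies between the finger pads; the fingertips stand 22 mm ahead of it and the grasp point (between the pads) lies 3 mm ahead of it; x points along the fingers, z is the direction in which the jaws open and shut, and the axes are right-handed (so a half turn about x gives the same grasp; the last joint's range is limited). The gripper opens to 85 mm and grips with 20 to 120 N. Pads are 22 mm wide; open, the fingers measure 114 mm over their backs; the gripper's body (76 mm by 85 mm) begins 54 mm behind the grasp point. The pads swing forward as they close: fully open they stand 13 mm farther back than shut.
Start: joints at [-1.326, 0.087, 0.176, 1.66, 0, 1.571], TCP at [133.297, -533.6, 253.284] pointing down, gripper open.
Joint ranges: [-3.13, 3.13], [-0.85, 1.81], [-1.15, 1.24], [-2.2, 2.28], [-1.44, 1.52], [-3.14, 3.14]. Speed limits (rad/s): [2.22, 2.22, 2.57, 3.14, 3.14, 3.14].

### API

Orientations are given as [roll, pitch, yaw] about the fixed x, y, z axes, in that order (R = Rz(yaw) Ry(pitch) Rx(roll)).
In Python, from rig import * gives the robot as it stands. The module is installed in compiled form; this text tells all that it offers.
- The arm moves only by the tool jog_arm, never from a script. Its arguments are lists of equal length, an entry for each row: "claw": the opening, from 0 (shut) to 1 (fully open); "travel": the shift along the tool's x, y, z in cm, a list of three; "angular": the turn, a rotation vector about the tool's x, y, z in rad, a list of three. In form: {"claw": [claw, ...], "travel": [[x, y, z], ...], "angular": [[ax, ay, az], ...]}. A call has 1 to 12 rows; each row shifts and turns the pose as measured when the row begins, along the tool's axes as they then stand; what a row does not reach is not made up. A row lasts 1/12 s, in which the tool goes at most 41.7 mm and 7.16 degrees, less where a joint would pass 70% of its speed; a pose out of reach is approached as far as the arm can. A call with a gripper value outside its range is refused whole. The fingers move at their own pace and stop on an object; "squeeze" is the grip in N (left out, the last holds). Time passes only in rows, so rows that do not move let the fingers close. It gives the time, the measured TCP pose, the force and the opening at its end, in the units of the state.
- sense(): the state, without advancing time (a new reading comes with each control period).
- camera(name): name is "scene" or "top"; returns (picture, depth): 420x560x3 uint8, red, green, blue; 420x560 float32, mm along the optical axis (not along the pixel's ray), 0 where there is no reading.
- camera_params(name): a dict with "intrinsics" (3x3 intrinsics, pixels), "dist_coeffs" ([k1, k2, p1, p2, k3] as OpenCV has them; the pictures are not rectified), "rvec" (rotation vector, rad) and "tvec" (3), from world to camera coordinates, as OpenCV has them. Camera axes: x right, y down, z forward; pixel columns grow to the right and rows downward; lengths in mm; the calibration is good to about 2 mm. A picture is of the moment at which its call begins. camera_params takes no time and is no camera call.
- sign_off(): hands the job in, once; it reports no verdict.
The state is a dict: "t": time; "joints": joint angles; "dq": joint speeds; "joint_efforts": joint torques, N m; "tool_pos": TCP position; "orientation": TCP orientation; "contact_force": force on the tool from outside, world axes, zero at the start; "ft_torque": the same for the moment, N m; "gripper_width": finger opening in mm.
Only numpy, scipy, OpenCV 4.12 (cv2) and the standard library are available. Lean on these libraries where they do the work, as an engineer would, in place of code of your own. Each camera call takes 0.05 s, during which the arm holds its last target. There are 200 camera calls.

### The job

The small split furnace on the bench stands open: hang the wire sample basket by its handle on the furnace's hook so that it hangs freely, then swing the open half fully shut around it, and push the collared locking pin down through the lined-up knuckles until its collar sits on the washer of the top one. Finish still gripping the pin and pressing it firmly down, so that the two halves stay drawn shut while a colleague fits the clip; do not let go. Leave the drift in the pin block and do not shift the glassware and the other things on the bench.

Things in the scene. Friction and masses are not known exactly. Their poses are not given: they have to be found in the camera images.
- furnace: Vertical split tube furnace: two half-cylinder aluminium shells, white fibre inside, 130 mm outside diameter, 64 mm bore, 35 to 165 mm above the bench, on a fixed grey foot plate. Origin: on the bench under the bore axis, z up. Hinge at x = +75 mm, closing knuckles at x = -84 mm (robot's side). Fixed half at y > 0, its terminal box out to y = 100 mm, 155 mm high with its gland; moving half at y < 0 when shut.
- shell (a joint): Angle of the moving half about the upright hinge, rad: 0 shut (its stop), 1.5 wide open, counter-clockwise from above opens; starts 0.95 to 1.25. Hinge friction (0.1 N m) keeps it wherever it is left.
- hinge (a point): Point on the hinge axis, 100 mm above the bench.
- handle (a point): Upright round black bar handle on the moving half, 12 mm diameter, from 78 to 153 mm above the bench, its axis 30 mm off the casing, 60 degrees round from the knuckles. The point: on its axis, 10 mm below its top; 148 mm from the hinge axis. Two standoffs join it to the casing, 84 and 118 mm above the bench.
- hook_rest (a point): Where the basket's bail should rest: top of the hook's level rod, on the bore axis, 187.5 mm above the bench. The rod, 6 mm thick, comes from a post on the fixed half (furnace y = +48 mm) and points along the furnace's -y, to the open side, ending at y = -18 mm in an upturned tip, top 9 mm above the rod's top.
- basket: Wire basket with a white ceramic honeycomb in it, 36 mm diameter, 34 mm high, about 0.13 kg, upright. Origin: centre of its underside, z up. Bail handle of 4 mm wire in its x-z plane: uprights at x = +-16 mm, gabled to a peak on the axis, clear inside from 34 to 90 mm height. On the peak a 7 mm neck, then a round white grip, 14 mm diameter, from 100 to 128 mm height.
- basket_eye (a point): Underside of the peak of the basket's bail, 90 mm above its base: this comes to lie on the hook.
- basket_grip (a point): On the basket's axis in its round grip, 116 mm above its base.
- pin_hole (a point): Centre of the top face of the seat washer on the top knuckle, 169 mm above the bench: where the pin goes in. Three knuckles, 27 x 27 x 14 mm, 2 mm apart, stack from 119 to 165 mm under it: top and bottom on the fixed half, the middle one (tongue) on the moving half. Upright through holes of 13 mm, mouths chamfered 1 mm. Axes as the furnace's.
- tongue_hole (a point): Top centre of the hole in the tongue, the moving half's knuckle, 149 mm above the bench.
- pin: Steel locking pin, about 0.13 kg, upright in one of the pin block's holes: shank 12 mm diameter, 68 mm long below the collar, its lowest 20 mm tapering to 4 mm; collar 24 mm diameter, 5 mm thick; above it a round grip, 16 mm diameter, 34 mm tall. Origin: centre of the collar's underside, z up.
- pin_collar (a point): Centre of the collar's underside (same as the pin's origin).
- pin_grip (a point): On the pin's axis in its grip, 24 mm above the collar's underside, 15 mm below the pin's top.
- block: Fixed aluminium pin block, 110 x 45 x 70 mm, long along its x; origin: centre of its underside. Two upright through holes of 14.5 mm at x = -27 and +27 mm: one holds the pin (collar resting on the block's top), the other the drift. There is room for fingers on its y sides.
- drift: Plain steel drift without a collar, 12 mm diameter, 115 mm long, standing in the other hole of the block, top 115 mm above the bench. Not to be used. Origin: its lower end.
- beaker: Glass beaker, 82 mm diameter, 110 mm high; origin: centre of its underside. Leave it.
- small_beaker: Glass beaker, 52 mm diameter, 70 mm high; origin: centre of its underside. Leave it.
- bottle: Glass reagent bottle, 86 mm diameter, 180 mm high; origin: centre of its underside. Leave it.
- crucible: White lidded ceramic crucible, 52 mm diameter, 50 mm high; origin: centre of its underside. Leave it.
- cap: Blue screw cap, 42 mm diameter, 24 mm high, lying on the bench. Leave it.
- spanner: Spanner, 150 mm long, lying on the bench. Leave it.
- tongue (a joint): Slide of the middle knuckle (tongue) in its guide on the moving half, m: 0 at rest, grows towards the fixed half, to 0.006. Sprung (2 N to start, 5 N at 2 mm). With the furnace shut and the tongue at rest its hole is 3 mm short of the other two (towards the moving half); the pin's taper draws it in, and the spring then pulls the halves shut.
- seat: Steel seat washer fixed on the top knuckle, 25 mm outside, 16 mm bore, 4 mm thick, 165 to 169 mm above the bench; the pin's collar comes to rest on it. Origin: centre of its underside.

How it is judged (in metres and radians):
On the way, in this order (a step that is already met when the one before it is completed fails the run):
1. the basket hangs from the hook by its handle, let go (distance between basket_eye and hook_rest below 0.015 m and angle between basket's own z axis and vertical below 0.2 rad and contact force between the fingers and basket below 0.05 N), for 0.2 s.
2. the open half is swung shut (value of joint shell below 0.03 rad), for 0.1 s.
3. the pin is through all the knuckles, collar on the top one (z of pin_collar in the frame of pin_hole below 0.004 m and horizontal distance between pin_collar and pin_hole below 0.005 m), for 0.1 s.
At the end, for the whole second after the job is handed in: Basket on the hook by its bail (eye within 15 mm of the rest point, tilt under 0.2 rad); half shut (under 0.018 rad), tongue drawn over 1 mm; pin upright, collar within 4 mm of the seat washer's top and 5 mm of its axis, gripped (over 4 N) and pressed on the washer (over 4 N) to the end (all of step 3 and distance between basket_eye and hook_rest below 0.015 m and angle between basket's own z axis and vertical below 0.2 rad and value of joint shell below 0.018 rad and value of joint tongue above 0.001 m and angle between pin's own z axis and vertical below 0.09 rad and contact force between the fingers and pin above 4 N and contact force between pin and seat above 4 N); the arm keeps its last pose, push and grip.
It fails at once if the drift is taken out of its hole or shifted (distance of drift from where it was at the start of the episode above 0.03 m).
It fails at once if a thing not of the job is shifted (distance of any of beaker, small_beaker, bottle, crucible, cap, spanner from where it was at the start of the episode above 0.03 m).
It also fails if it takes over 72 s, if anything falls off the work surface, if the arm or the gripper's body presses on something with over 40 N, if the wrist force passes 120 N, or if a joint passes its speed limit or range.

## Working session

There is one attempt and no reset: what is moved stays moved. The work goes in short steps, Python scripts to look and compute and a tool call to move; the robot and the scene stay as the last step left them, time stands still between calls to the robot, and variables do not carry over. Pictures are saved under pics/ and viewed, about 8 in all and at most 12, crops included, and the job is handed in when it is done.

Besides the shell and the picture viewer there is one more tool, called after "Emit:" as name(argument=value, ...), one argument or row to a line, values as JSON. jog_arm: Moves the arm, as the interface text tells. Its arguments: {"type":"object","properties":{"claw":{"type":"array"},"travel":{"type":"array"},"angular":{"type":"array"},"squeeze":{"type":"number"}},"required":["claw","travel","angular"]}

```bash
mkdir -p pics; cat > h.py <<'E'
from rig import *
import numpy as np, cv2
def P(n):
    p=camera_params(n); K=np.array(p["intrinsics"],float).reshape(3,3); d=np.array(p["dist_coeffs"],float)
    R=cv2.Rodrigues(np.array(p["rvec"],float))[0]; t=np.array(p["tvec"],float).ravel()
    return K,d,R,t
def ray(n,u,v):
    K,d,R,t=P(n); q=cv2.undistortPoints(np.array([[[u,v]]],float),K,d)[0,0]
    return -R.T@t, R.T@np.array([q[0],q[1],1])
def onz(n,u,v,z):
    o,r=ray(n,u,v); return o+r*(z-o[2])/r[2]
def proj(n,X):
    K,d,R,t=P(n); return cv2.projectPoints(np.array(X,float).reshape(-1,1,3),cv2.Rodrigues(R)[0],t,K,d)[0][:,0]
def cloud(n,dep):
    K,d,R,t=P(n); h,w=dep.shape; uv=np.stack(np.meshgrid(np.arange(w),np.arange(h)),-1).reshape(-1,1,2).astype(float)
    q=cv2.undistortPoints(uv,K,d)[:,0]; z=dep.reshape(-1,1)
    X=(np.hstack([q,np.ones_like(q[:,:1])])*z-t)@R
    X[z[:,0]<=0]=np.nan
    return X.reshape(h,w,3)
E
python3 - <<'E'
from h import *
for n in("scene","top"):
    a,d=camera(n); np.savez(f"{n}0.npz",a=a,d=d)
    cv2.imwrite(f"pics/{n}0.png",cv2.resize(a[:,:,::-1],None,fx=1.42,fy=1.42,interpolation=cv2.INTER_CUBIC))
    K,dd,R,t=P(n); print(n,-R.T@t,R[2],K[0,0],(d>0).mean())
print(sense())
E
```

```text
scene [1244.61833197 -358.9739459   939.86627679] [-0.62655548  0.32029041 -0.71052254] 473.85236396395845 0.9960204081632653
top [ 434.93192515   17.49445063 1039.8848175 ] [ 0.10343308  0.01072174 -0.99457863] 394.0092976464251 0.995829081632653
{'t': 0.1, 'joints': array([-1.32599969e+00,  8.74101802e-02,  1.75235095e-01,  1.65982227e+00,
        1.14822768e-05,  1.57082409e+00]), 'dq': array([-0.00109229, -0.00082614,  0.00120696, -0.0004426 ,  0.00064391,
       -0.00169941]), 'joint_efforts': array([-3.72367658e-04, -5.21562302e+01,  4.65653408e+01,  1.59231835e-02,
       -7.25829227e-05,  6.21166222e-06]), 'tool_pos': array([ 133.25656695, -533.42647404,  252.66230067]), 'orientation': array([3.13206035, 1.56959524, 1.80603288]), 'contact_force': array([-0.49288505, -0.01881888,  0.81164925]), 'ft_torque': array([-0.00271556, -0.0264717 ,  0.0173283 ]), 'gripper_width': 85.66573170011426}
```

View pics/scene0.png

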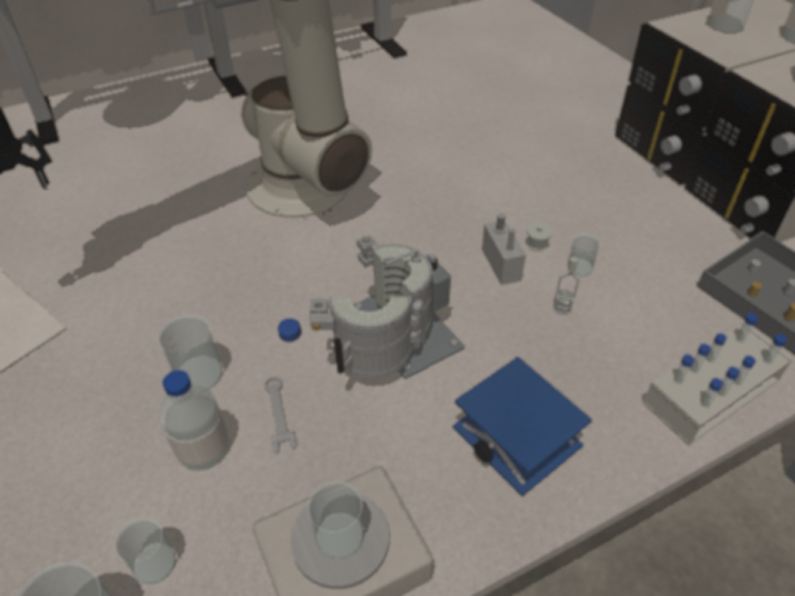

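View pics/top0.png

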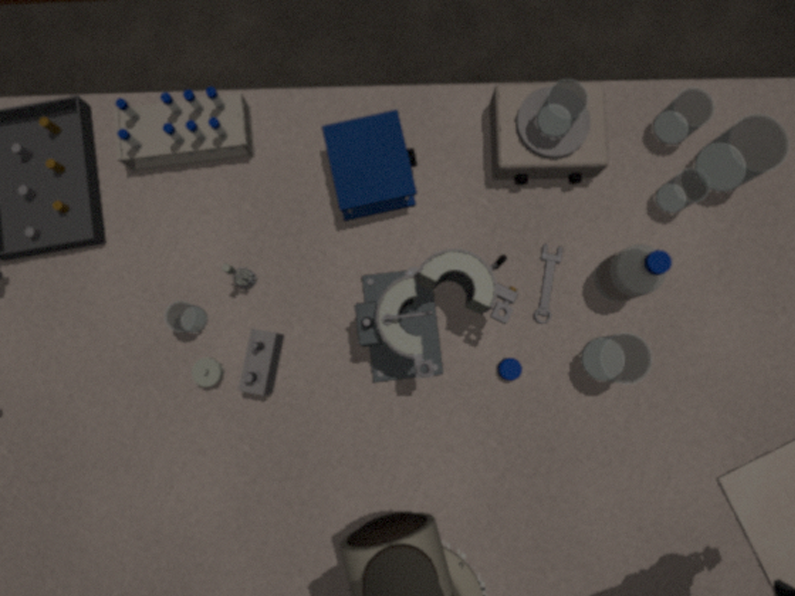

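The scene view shows the robot at the top, the furnace open at about (385,310), the block at (503,250), the basket at (565,293), the cap at (289,329) and the spanner at (280,415). In the top view the furnace foot is at (403,325), the hook rod runs (387,318) to (430,315), the handle is at (499,262), the block at (262,362) and the basket at (242,280).

```bash
python3 - <<'E'
from h import *
T=np.load("top0.npz");S=np.load("scene0.npz")
def crop(a,x0,y0,w,h,f): 
    c=cv2.resize(a[y0:y0+h,x0:x0+w,::-1],None,fx=f,fy=f,interpolation=cv2.INTER_CUBIC); return np.clip(c.astype(float)*1.5,0,255).astype(np.uint8)
A=crop(T['a'],245,165,130,100,3); B=crop(T['a'],110,180,130,100,3)
C=crop(S['a'],210,160,130,100,3); D=crop(S['a'],320,140,130,100,3)
cv2.imwrite("pics/c0.png",np.vstack([np.hstack([A,B]),np.hstack([C,D])]))
X=cloud("top",T['d']); z=X[...,2]
# height map components
m=((z>40)&(X[...,0]>200)&(X[...,0]<640)).astype(np.uint8)
n,l,st,ce=cv2.connectedComponentsWithStats(m)
for i in range(1,n):
    if st[i,4]>8:
        p=X[l==i]; print(i,st[i],np.round(np.nanmean(p,0)),np.round(np.nanmin(p,0)),np.round(np.nanmax(p,0)))
# bench height check
print(np.nanmedian(z[300:330,250:330]))
Y=cloud("scene",S['d']); print(np.nanmedian(Y[60:100,400:430,2]))
E
```

```text
1 [ 423  172   50   39 1421] [ 580. -370.  123.] [ 543. -425.   40.] [ 628. -343.  182.]
2 [ 249  175  116   92 3783] [536. -32. 148.] [ 413. -169.   40.] [617.  95. 196.]
3 [156 186  19  13  67] [598. 303. 107.] [589. 293.  41.] [606. 314. 131.]
4 [116 212  25  22 237] [527. 408.  59.] [500. 378.  40.] [553. 432.  72.]
5 [167 231  30  48 926] [445. 266.  70.] [387. 236.  40.] [503. 303. 117.]
6 [414 234  46  37 836] [ 438. -359.   80.] [ 396. -398.   40.] [ 480. -311.  113.]
19 [140 259  12   8  32] [428. 365.  45.] [417. 351.  40.] [435. 380.  53.]
33 [274 361  24  10 180] [203.  19. 168.] [200.  -8. 129.] [207.  42. 196.]
35 [299 362   7   6  22] [201. -20. 160.] [200. -26. 135.] [202. -12. 178.]
-1.6954455648568385
1.0742501599053171
```

View pics/c0.png

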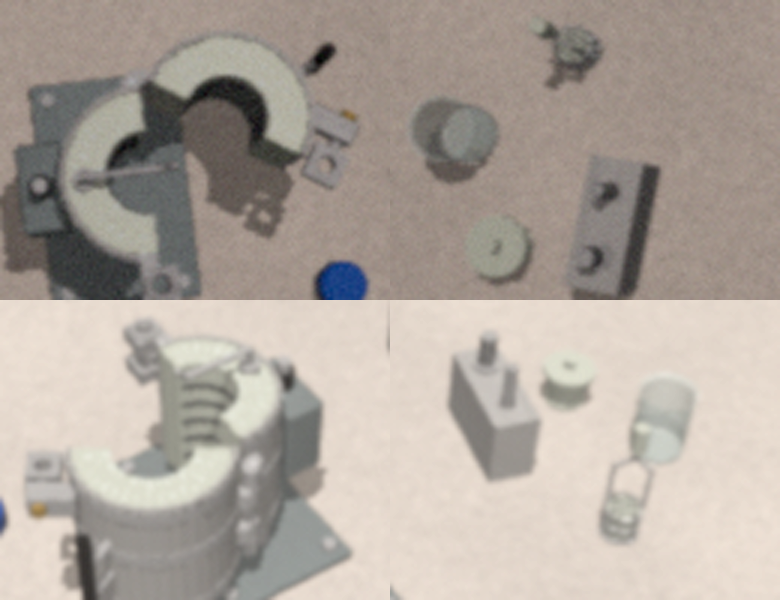

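The crop shows the washer at top-crop (162,283), hook post (88,180), hook tip (177,165), handle top (328,48), tongue hole (325,163), basket grip (540,26) and the thicker pin at (588,262), with the thinner drift at (607,192). In the scene crop the washer is at (145,328), tongue (42,463), handle top (85,540), pin (488,350), drift (510,385), grip (641,435) and basket (620,515).

```bash
python3 - <<'E'
from h import *
T=np.load("top0.npz");S=np.load("scene0.npz")
def t(a,b): 
    return (245+a/3-.3,165+b/3-.3) if a<390 else (110+(a-390)/3-.3,180+b/3-.3)
def s(a,b):
    b-=300
    return (210+a/3-.3,160+b/3-.3) if a<390 else (320+(a-390)/3-.3,140+b/3-.3)
def tri(pt,ps):
    o1,r1=ray("top",*t(*pt));o2,r2=ray("scene",*s(*ps))
    k=np.linalg.lstsq(np.c_[r1,-r2],o2-o1,rcond=None)[0]; a,b=o1+k[0]*r1,o2+k[1]*r2
    return (a+b)/2,np.linalg.norm(a-b)
for nm,pt,ps,z in [("washer",(162,283),(145,328),169),("tongue",(325,163),(42,463),149),("hooktip",(177,165),(245,350),196),("post",(88,180),(250,366),190),
  ("handle",(328,48),(85,540),153),("gland",(40,185),(290,368),155),("grip",(540,26),(641,430),126),("pintop",(586,262),(489,338),109),("drifttop",(606,190),(510,370),115),("honey",(577,48),(621,502),34)]:
    print(nm,"tri",np.round(tri(pt,ps)[0],1),round(tri(pt,ps)[1],1),"topz",np.round(onz("top",*t(*pt),z)[:2],1),"scz",np.round(onz("scene",*s(*ps),z)[:2],1))
X=cloud("top",T['d']); Y=cloud("scene",S['d'])
A=np.vstack([X[170:270,240:380].reshape(-1,3)])
def circ(p):
    p=p[np.isfinite(p).all(1)]; c=np.linalg.lstsq(np.c_[2*p[:,:2],np.ones(len(p))],(p[:,:2]**2).sum(1),rcond=None)[0]
    return c[:2],np.sqrt(c[2]+c[:2]@c[:2])
# ring top mask, white fibre by brightness & z
col=T['a'].astype(int); 
m=(X[...,2]>155)&(X[...,2]<178)
v=np.zeros(m.shape,bool); v[170:270,240:380]=1; m&=v
n,l,st,ce=cv2.connectedComponentsWithStats(m.astype(np.uint8))
for i in range(1,n):
    if st[i,4]>15: p=X[l==i]; print(st[i],np.round(np.nanmedian(p,0)),np.round(p.min(0)),np.round(p.max(0)))
b=X[225:285,165:200].reshape(-1,3); b=b[(b[:,2]>64)&(b[:,2]<78)]; r=cv2.minAreaRect(b[:,:2].astype(np.float32)); print("block",r,np.median(b[:,2]))
E
```

```text
washer tri [428.5 -17.3 169.7] 0.1 topz [428.5 -17.3] scz [427.7 -17. ]
tongue tri [ 515.4 -144.   151.2] 2.1 topz [ 516.  -143.4] scz [ 512.8 -144.3]
hooktip tri [523.2  -4.5 216.5] 53.1 topz [512.5 -29. ] scz [515.8  29.5]
post tri [506.2  37.2 167.7] 3.7 topz [503.6  35.1] scz [528.2  27.4]
handle tri [ 603.3 -147.6  154.6] 1.3 topz [ 603.3 -148.5] scz [ 602.4 -146.6]
gland tri [504.9  74.5 148.6] 4.8 topz [503.4  71.9] scz [511.8  73.2]
grip tri [600.3 304.8 127.4] 0.7 topz [600.4 304.8] scz [599.3 306.3]
pintop tri [415.4 274.3 104. ] 2.4 topz [415.  271.8] scz [420.6 271.7]
drifttop tri [472.  257.2 114.3] 4.9 topz [470.9 254.7] scz [473.1 259.2]
honey tri [597.3 302.   38.6] 4.3 topz [597.  301.3] scz [594.5 307.7]
[ 293  175   57   42 1078] [584. -90. 162.] [ 522. -134.  156.] [617.  -9. 170.]
[ 264  193   41   74 1180] [496.  21. 163.] [413. -29. 156.] [577.  58. 171.]
block ((445.10760498046875, 269.58966064453125), (46.17341995239258, 110.39521026611328), 78.24842834472656) 68.50117108707363
```

```bash
cat > fit.py <<'E'
from h import *
from scipy.optimize import least_squares
def rot(a): c,s=np.cos(a),np.sin(a); return np.array([[c,-s],[s,c]])
def F(p,v): return np.array(p[:2])+rot(p[2])@np.array(v,float)
def M(p,v): return F(p,np.array([75,0])+rot(p[3])@(np.array(v,float)-[75,0]))
obs=[(F,(-84,0),(428.2,-17.2),1),(F,(0,-18),(512.5,-29),2),(F,(0,48),(503.6,35.1),3),(M,(-84,-3),(514.8,-143.8),1.5),(M,(-47.5,-82.3),(603,-147.8),1.5)]
f=lambda p:np.concatenate([(g(p,v)-np.array(o))/w for g,v,o,w in obs])
p=least_squares(f,[511,-8,.1,1.1]).x
E
python3 - <<'E'
from fit import *
print(p, f(p).round(2)); np.save("fur.npy",p)
print("hinge",F(p,(75,0)),"closed handle",F(p,(-47.5,-82.3)),"open",M(p,(-47.5,-82.3)))
T=np.load("top0.npz")['a'];S=np.load("scene0.npz")['a']
an=np.linspace(0,np.pi,40)
pts=[]
def add(g,v,z): pts.append([*g(p,v),z])
for a in an:
    for r in(32,65): add(F,(r*np.cos(a),r*np.sin(a)),165); add(M,(r*np.cos(a),-r*np.sin(a)),165)
for y in np.linspace(-18,48,30): add(F,(0,y),187.5)
for a in np.linspace(0,6.28,16):
    add(F,(-84+8*np.cos(a),8*np.sin(a)),169); add(M,(-84+6.5*np.cos(a),-3+6.5*np.sin(a)),149); add(M,(-47.5+6*np.cos(a),-82.3+6*np.sin(a)),153)
ang=np.deg2rad(-11.8)
for c in(27,-27):
  for a in np.linspace(0,6.28,16):
    q=np.array([445.1,269.6])+rot(ang)@np.array([c,0]); r=6 if c>0 else 8; pts.append([q[0]+r*np.cos(a),q[1]+r*np.sin(a),115 if c>0 else 109])
for u,v in [(-55,-22.5),(-55,22.5),(55,22.5),(55,-22.5)]:
  for w in np.linspace(0,1,20):
    e=np.array([445.1,269.6])+rot(ang)@np.array([u,v*(1-2*w)]); pts.append([*e,70]); e=np.array([445.1,269.6])+rot(ang)@np.array([u*(1-2*w),v]); pts.append([*e,70])
def dr(n,a,x0,y0,w,h,k=3):
    c=np.clip(cv2.resize(a[y0:y0+h,x0:x0+w,::-1],None,fx=k,fy=k,interpolation=cv2.INTER_CUBIC)*1.5,0,255).astype(np.uint8)
    for u,v in proj(n,pts):
        q=(int((u-x0+.5)*k),int((v-y0+.5)*k))
        if 0<=q[0]<c.shape[1] and 0<=q[1]<c.shape[0]: c[q[1],q[0]]=(0,0,255)
    return c
cv2.imwrite("pics/o0.png",np.vstack([np.hstack([dr("top",T,245,165,130,100),dr("top",T,110,180,130,100)]),np.hstack([dr("scene",S,210,160,130,100),dr("scene",S,320,140,130,100)])]))
E
```

```text
[ 5.11322459e+02 -9.21406154e+00  1.01298252e-01  9.90124708e-01] [-0.45 -0.51  0.32  0.94  0.96  1.15  0.31 -0.19 -0.36 -0.32]
hinge [585.93798776  -1.62967914] closed handle [472.38855294 -95.8956107 ] open [ 602.46162062 -148.28065786]
```

View pics/o0.png

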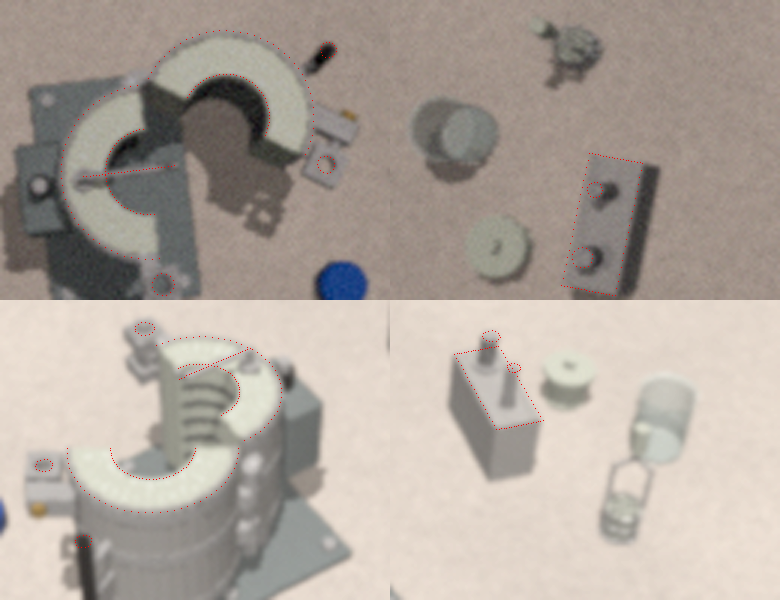

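The overlay matches the furnace in both views. The block outline sits about 3 mm too far to +y, so I take the pin at (418,272), which the rays support. Next I need the bail's direction.

```bash
python3 - <<'E'
from h import *
T=np.load("top0.npz")['a'];S=np.load("scene0.npz")['a']
def c(a,x0,y0,w,h,k): 
    q=a[y0:y0+h,x0:x0+w,::-1].astype(np.float32); q=(q-q.min())/(q.max()-q.min())*255
    return cv2.resize(q,None,fx=k,fy=k,interpolation=cv2.INTER_CUBIC).clip(0,255).astype(np.uint8)
cv2.imwrite("pics/b0.png",np.hstack([c(T,150,180,32,45,12),c(S,382,175,32,45,12)]))
from fit import p
R=cv2.Rodrigues(np.zeros(3))[0]
s=sense(); from scipy.spatial.transform import Rotation as Ro
print(Ro.from_euler('xyz',s['orientation']).as_matrix().round(3))
# predicted bail points for trial yaws, crop pixel coords
for yaw in range(0,180,30):
    a=np.deg2rad(yaw); q=[]
    for sx in(-16,16):
        for z in(40,70): q.append([599+sx*np.cos(a),304+sx*np.sin(a),z])
    print(yaw,"top",((proj("top",q)-[150,180]+.5)*12).round().tolist(),"sc",((proj("scene",q)-[382,175]+.5)*12+[384,0]).round().tolist())
E
```

```text
[[-0.     0.97   0.242]
 [ 0.001  0.242 -0.97 ]
 [-1.     0.    -0.001]]
0 top [[250.0, 255.0], [209.0, 235.0], [251.0, 108.0], [210.0, 83.0]] sc [[526.0, 344.0], [548.0, 248.0], [613.0, 436.0], [637.0, 340.0]]
30 top [[287.0, 244.0], [247.0, 224.0], [214.0, 119.0], [172.0, 94.0]] sc [[503.0, 362.0], [524.0, 266.0], [637.0, 418.0], [661.0, 322.0]]
60 top [[314.0, 217.0], [275.0, 195.0], [187.0, 146.0], [144.0, 123.0]] sc [[497.0, 387.0], [519.0, 291.0], [642.0, 392.0], [666.0, 296.0]]
90 top [[324.0, 180.0], [286.0, 157.0], [176.0, 183.0], [133.0, 161.0]] sc [[511.0, 414.0], [533.0, 317.0], [628.0, 366.0], [652.0, 270.0]]
120 top [[315.0, 143.0], [276.0, 120.0], [186.0, 220.0], [143.0, 198.0]] sc [[540.0, 434.0], [563.0, 338.0], [598.0, 347.0], [621.0, 250.0]]
150 top [[288.0, 117.0], [248.0, 93.0], [213.0, 246.0], [171.0, 226.0]] sc [[578.0, 442.0], [601.0, 346.0], [561.0, 339.0], [584.0, 242.0]]
```

View pics/b0.png

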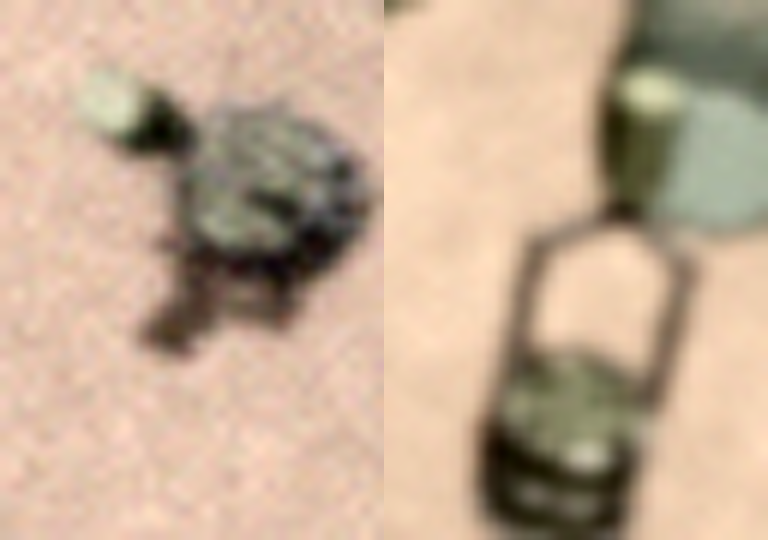

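The crop shows the grip top at (115,105) in the top view and (652,90) in the scene view. The bail shoulders are at (530,245) and (690,270), which gives a bail yaw of about 50°.

```bash
cat > plan.py <<'E'
import sys
from h import *
from scipy.spatial.transform import Rotation as Ro
def plan(x,y,z,jaw,n,k=12):
    s=sense(); p=np.array(s['tool_pos']); R0=Ro.from_euler('xyz',s['orientation'])
    a=np.deg2rad(jaw); zz=np.array([np.cos(a),np.sin(a),0]); 
    if zz@R0.as_matrix()[:,2]<0 and abs(jaw)<400 and '-f' not in sys.argv: pass
    xx=np.array([0,0,-1.]); Rt=Ro.from_matrix(np.c_[xx,np.cross(zz,xx),zz])
    w=(R0.inv()*Rt).as_rotvec(); tr=[];an=[]
    d=(np.array([x,y,z])-p)/n
    for i in range(min(n,k)):
        Ri=R0*Ro.from_rotvec(w*i/n); tr.append((Ri.inv().apply(d)/10).round(2).tolist()); an.append((w/n).round(3).tolist())
    print("at",p.round(1),"jaw",np.rad2deg(np.arctan2(*R0.as_matrix()[[1,0],2])).round(1),"w",round(s['gripper_width'],1),"F",s['contact_force'].round(1),"t",round(s['t'],2),"q",s['joints'].round(2))
    print('"travel":',tr,'\n"angular":',an)
if __name__=="__main__": a=list(map(float,sys.argv[1:6])); plan(*a[:4],int(a[4]))
E
python3 plan.py 600 305 300 50 24; python3 - <<'E'
from h import *
print(onz("top",159.1,188.25,128),onz("scene",403.8,182,128))
E
```

```text
at [ 133.3 -533.4  252.7] jaw -76.0 w 85.7 F [-0.5 -0.   0.8] t 0.1 q [-1.33  0.09  0.18  1.66  0.    1.57]
"travel": [[-0.19, 2.73, -2.92], [-0.19, 2.99, -2.66], [-0.19, 3.22, -2.37], [-0.19, 3.42, -2.07], [-0.19, 3.6, -1.75], [-0.19, 3.74, -1.41], [-0.2, 3.86, -1.06], [-0.2, 3.94, -0.7], [-0.2, 3.98, -0.34], [-0.2, 4.0, 0.03], [-0.2, 3.98, 0.39], [-0.2, 3.93, 0.75]] 
"angular": [[-0.092, -0.0, -0.0], [-0.092, -0.0, -0.0], [-0.092, -0.0, -0.0], [-0.092, -0.0, -0.0], [-0.092, -0.0, -0.0], [-0.092, -0.0, -0.0], [-0.092, -0.0, -0.0], [-0.092, -0.0, -0.0], [-0.092, -0.0, -0.0], [-0.092, -0.0, -0.0], [-0.092, -0.0, -0.0], [-0.092, -0.0, -0.0]]
[600.33118939 305.63790311 128.        ] [598.27687808 307.97502676 128.        ]
```

Emit:
jog_arm(
  claw=[1,1,1,1,1,1,0.8,0.8,0.8,0.6,0.6,0.6],
  travel=[
    [-0.2,2.7,-2.9],
    [-0.2,3.0,-2.7],
    [-0.2,3.2,-2.4],
    [-0.2,3.4,-2.1],
    [-0.2,3.6,-1.75],
    [-0.2,3.75,-1.4],
    [-0.2,3.85,-1.05],
    [-0.2,3.95,-0.7],
    [-0.2,4.0,-0.35],
    [-0.2,4.0,0],
    [-0.2,4.0,0.4],
    [-0.2,3.95,0.75],
  ],
  angular=[
    [-0.092,0,0],
    [-0.092,0,0],
    [-0.092,0,0],
    [-0.092,0,0],
    [-0.092,0,0],
    [-0.092,0,0],
    [-0.092,0,0],
    [-0.092,0,0],
    [-0.092,0,0],
    [-0.092,0,0],
    [-0.092,0,0],
    [-0.092,0,0],
  ],
)

```text
t: 1.1
tool_pos: [359.7, -96.1, 272.0]
orientation: [2.123, 1.561, 1.938]
contact_force: [0.5, -1.1, 1.3]
gripper_width: 51.3
```

```bash
python3 plan.py 600 306 240 50 12
```

```text
at [359.7 -96.1 272. ] jaw -10.6 w 51.3 F [ 0.5 -1.1  1.3] t 1.1 q [-0.27 -0.32 -0.15  1.74  0.01  1.49]
"travel": [[0.29, 3.66, 1.35], [0.29, 3.53, 1.67], [0.29, 3.37, 1.97], [0.28, 3.18, 2.26], [0.28, 2.97, 2.53], [0.28, 2.73, 2.78], [0.28, 2.48, 3.01], [0.27, 2.2, 3.22], [0.27, 1.91, 3.4], [0.27, 1.6, 3.56], [0.27, 1.29, 3.69], [0.27, 0.96, 3.78]] 
"angular": [[-0.088, -0.0, -0.001], [-0.088, -0.0, -0.001], [-0.088, -0.0, -0.001], [-0.088, -0.0, -0.001], [-0.088, -0.0, -0.001], [-0.088, -0.0, -0.001], [-0.088, -0.0, -0.001], [-0.088, -0.0, -0.001], [-0.088, -0.0, -0.001], [-0.088, -0.0, -0.001], [-0.088, -0.0, -0.001], [-0.088, -0.0, -0.001]]
```

Emit:
jog_arm(
  claw=[0.6,0.6,0.6,0.6,0.6,0.6,0.6,0.6,0.6,0.6,0.6,0.6],
  travel=[
    [0.3,3.65,1.35],
    [0.3,3.55,1.65],
    [0.3,3.4,2.0],
    [0.3,3.2,2.25],
    [0.3,3.0,2.55],
    [0.3,2.75,2.8],
    [0.3,2.5,3.0],
    [0.3,2.2,3.2],
    [0.25,1.9,3.4],
    [0.25,1.6,3.55],
    [0.25,1.3,3.7],
    [0.25,1.0,3.8],
  ],
  angular=[
    [-0.088,0,0],
    [-0.088,0,0],
    [-0.088,0,0],
    [-0.088,0,0],
    [-0.088,0,0],
    [-0.088,0,0],
    [-0.088,0,0],
    [-0.088,0,0],
    [-0.088,0,0],
    [-0.088,0,0],
    [-0.088,0,0],
    [-0.088,0,0],
  ],
)

```text
t: 2.1
tool_pos: [593.5, 339.9, 237.5]
orientation: [0.984, 1.563, 1.915]
contact_force: [1.4, -0.7, 1.2]
gripper_width: 51.3
```

```bash
python3 plan.py 599.5 306 122 50 6
```

```text
at [593.5 339.9 237.5] jaw 53.3 w 51.3 F [ 1.4 -0.7  1.2] t 2.1 q [0.52 0.43 0.55 1.7  0.01 1.16]
"travel": [[1.92, -0.43, -0.4], [1.92, -0.43, -0.4], [1.92, -0.43, -0.39], [1.92, -0.44, -0.39], [1.92, -0.44, -0.38], [1.92, -0.44, -0.37]] 
"angular": [[0.01, 0.001, -0.001], [0.01, 0.001, -0.001], [0.01, 0.001, -0.001], [0.01, 0.001, -0.001], [0.01, 0.001, -0.001], [0.01, 0.001, -0.001]]
```

Emit:
jog_arm(
  claw=[0.6,0.6,0.6],
  travel=[
    [0,-1.3,-1.2],
    [0,-1.3,-1.1],
    [0,0,0],
  ],
  angular=[
    [0.03,0,0],
    [0.03,0,0],
    [0,0,0],
  ],
)

```text
t: 2.35
tool_pos: [603.0, 313.6, 223.6]
orientation: [2.2, 1.554, 3.081]
contact_force: [0.5, -0.5, -0.1]
gripper_width: 51.3
```

```bash
python3 plan.py 599.5 306 122 50 4
```

```text
at [603.  313.6 223.6] jaw 50.5 w 51.3 F [ 0.5 -0.5 -0.1] t 2.35 q [0.48 0.42 0.52 1.69 0.01 1.17]
"travel": [[2.54, -0.09, -0.18], [2.54, -0.08, -0.18], [2.54, -0.07, -0.19], [2.54, -0.06, -0.2]] 
"angular": [[0.002, -0.002, -0.003], [0.002, -0.002, -0.003], [0.002, -0.002, -0.003], [0.002, -0.002, -0.003]]
```

Emit:
jog_arm(
  claw=[0.6,0.6,0.6,0.6,0.6],
  travel=[
    [1.5,-0.2,-0.4],
    [1.5,-0.1,-0.4],
    [1.5,0,0],
    [0,0,0],
    [0,0,0],
  ],
  angular=[
    [0,0,0],
    [0,0,0],
    [0,0,0],
    [0,0,0],
    [0,0,0],
  ],
)

```text
t: 2.77
tool_pos: [598.0, 299.8, 180.9]
orientation: [2.036, 1.557, 2.909]
contact_force: [-0.3, 0.5, 0.3]
gripper_width: 51.3
```

```bash
python3 plan.py 599.5 306 122 50 4
```

```text
at [598.  299.8 180.9] jaw 50.0 w 51.3 F [-0.3  0.5  0.3] t 2.77 q [0.46 0.38 0.38 1.58 0.01 1.16]
"travel": [[1.47, 0.05, 0.15], [1.47, 0.06, 0.15], [1.47, 0.06, 0.15], [1.47, 0.07, 0.14]] 
"angular": [[0.0, -0.002, -0.003], [0.0, -0.002, -0.003], [0.0, -0.002, -0.003], [0.0, -0.002, -0.003]]
```

Emit:
jog_arm(
  claw=[0.6,0.6,0.6,0.6,0.6,0.6,0.6],
  travel=[
    [0,0.1,0.3],
    [0.5,0.1,0.2],
    [1.2,0,0],
    [1.2,0,0],
    [1.2,0,0],
    [1.0,0,0],
    [0,0,0],
  ],
  angular=[
    [0,0,0],
    [0,0,0],
    [0,0,0],
    [0,0,0],
    [0,0,0],
    [0,0,0],
    [0,0,0],
  ],
)

```text
t: 3.35
tool_pos: [600.0, 305.5, 130.7]
orientation: [1.481, 1.561, 2.352]
contact_force: [0.2, -0.2, 0.2]
gripper_width: 51.2
```

```bash
python3 plan.py 599.5 306 122 50 2; python3 - <<'E'
from h import *
T,_=camera("top");S,_=camera("scene")
def c(a,x0,y0,w,h,k): 
    return np.clip(cv2.resize(a[y0:y0+h,x0:x0+w,::-1],None,fx=k,fy=k,interpolation=cv2.INTER_CUBIC)*1.5,0,255).astype(np.uint8)
cv2.imwrite("pics/g0.png",np.hstack([c(T,130,165,65,75,6),c(S,365,155,65,75,6)]))
E
```

```text
at [600.  305.5 130.7] jaw 49.9 w 51.2 F [ 0.2 -0.2  0.2] t 3.35 q [0.47 0.38 0.28 1.48 0.01 1.17]
"travel": [[0.44, 0.03, 0.0], [0.44, 0.03, 0.0]] 
"angular": [[-0.001, 0.0, -0.005], [-0.001, 0.0, -0.005]]
```

View pics/g0.png

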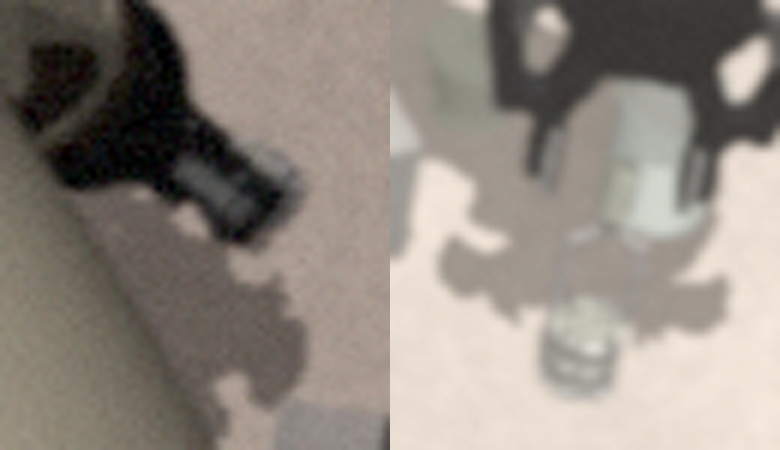

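The fingers at (545,165) and (695,185) straddle the grip at (622,190), in the bail plane. I'll go down and close.

Emit:
jog_arm(
  claw=[0.6,0.6,0,0,0,0,0,0,0],
  travel=[
    [0.5,0,0],
    [0.4,0,0],
    [0,0,0],
    [0,0,0],
    [0,0,0],
    [0,0,0],
    [0,0,0],
    [0,0,0],
    [0,0,0],
  ],
  angular=[
    [0,0,0],
    [0,0,0],
    [0,0,0],
    [0,0,0],
    [0,0,0],
    [0,0,0],
    [0,0,0],
    [0,0,0],
    [0,0,0],
  ],
  squeeze=40,
)

```text
t: 4.2
tool_pos: [601.3, 306.2, 125.4]
orientation: [0.939, 1.561, 1.811]
contact_force: [-0.2, 0.1, -1.2]
gripper_width: 12.7
```

```bash
python3 plan.py 600 306 262 50 5
```

```text
at [601.3 306.2 125.4] jaw 49.9 w 12.7 F [-0.2  0.1 -1.2] t 4.2 q [0.47 0.38 0.27 1.46 0.01 1.17]
"travel": [[-2.73, 0.04, -0.0], [-2.73, 0.03, -0.01], [-2.73, 0.03, -0.01], [-2.73, 0.03, -0.01], [-2.73, 0.02, -0.02]] 
"angular": [[-0.0, 0.001, -0.002], [-0.0, 0.001, -0.002], [-0.0, 0.001, -0.002], [-0.0, 0.001, -0.002], [-0.0, 0.001, -0.002]]
```

Emit:
jog_arm(
  claw=[0,0,0,0,0,0,0,0],
  travel=[
    [-0.5,0,0],
    [-1.5,0,0],
    [-3,0,0],
    [-3,0,0],
    [-3,0,0],
    [-3,0,0],
    [-3,0,0],
    [-3,0,0],
  ],
  angular=[
    [0,0,0],
    [0,0,0],
    [0,0,0],
    [0,0,0],
    [0,0,0],
    [0,0,0],
    [0,0,0],
    [0,0,0],
  ],
)

```text
t: 4.87
tool_pos: [599.0, 302.9, 326.6]
orientation: [2.086, 1.556, 2.957]
contact_force: [0.7, 0.3, -0.5]
gripper_width: 12.3
```

```bash
python3 plan.py 515 -47 340 5.8 12
```

```text
at [599.  302.9 326.6] jaw 49.9 w 12.3 F [ 0.7  0.3 -0.5] t 4.87 q [0.46 0.49 0.82 1.91 0.01 1.16]
"travel": [[-0.11, -1.34, -2.68], [-0.11, -1.51, -2.59], [-0.11, -1.67, -2.49], [-0.11, -1.83, -2.38], [-0.11, -1.98, -2.25], [-0.11, -2.12, -2.12], [-0.12, -2.25, -1.98], [-0.12, -2.37, -1.83], [-0.12, -2.49, -1.68], [-0.11, -2.59, -1.51], [-0.11, -2.68, -1.35], [-0.11, -2.76, -1.17]] 
"angular": [[0.064, -0.001, -0.001], [0.064, -0.001, -0.001], [0.064, -0.001, -0.001], [0.064, -0.001, -0.001], [0.064, -0.001, -0.001], [0.064, -0.001, -0.001], [0.064, -0.001, -0.001], [0.064, -0.001, -0.001], [0.064, -0.001, -0.001], [0.064, -0.001, -0.001], [0.064, -0.001, -0.001], [0.064, -0.001, -0.001]]
```

Emit:
jog_arm(
  claw=[0,0,0,0,0,0,0,0,0,0,0,0],
  travel=[
    [-0.2,-1.35,-2.7],
    [-0.1,-1.5,-2.6],
    [-0.1,-1.7,-2.5],
    [-0.1,-1.85,-2.4],
    [-0.1,-2.0,-2.25],
    [-0.1,-2.1,-2.1],
    [-0.1,-2.25,-2.0],
    [-0.1,-2.4,-1.8],
    [-0.1,-2.5,-1.7],
    [-0.1,-2.6,-1.5],
    [-0.1,-2.0,-1.0],
    [0,0,0],
  ],
  angular=[
    [0.064,0,0],
    [0.064,0,0],
    [0.064,0,0],
    [0.064,0,0],
    [0.064,0,0],
    [0.064,0,0],
    [0.064,0,0],
    [0.064,0,0],
    [0.064,0,0],
    [0.064,0,0],
    [0.064,0,0],
    [0.06,0,0],
  ],
)

```text
t: 5.87
tool_pos: [521.6, -19.9, 350.4]
orientation: [0.795, 1.558, 0.872]
contact_force: [0.2, -0.2, -1.1]
gripper_width: 12.5
```

Emit:
jog_arm(
  claw=[0,0],
  travel=[
    [0,0,0],
    [0,0,0],
  ],
  angular=[
    [0,0,0],
    [0,0,0],
  ],
)

```text
t: 6.03
tool_pos: [520.9, -21.5, 351.8]
orientation: [0.695, 1.556, 0.768]
contact_force: [0.7, 0.1, 0.3]
gripper_width: 12.5
```

```bash
python3 plan.py 515 -47 340 5.8 3
```

```text
at [520.9 -21.5 351.8] jaw 4.2 w 12.5 F [0.7 0.1 0.3] t 6.03 q [-0.05  0.07  0.35  1.84  0.01  1.45]
"travel": [[0.38, -0.84, -0.26], [0.39, -0.83, -0.27], [0.39, -0.83, -0.28]] 
"angular": [[-0.009, 0.004, -0.003], [-0.009, 0.004, -0.003], [-0.009, 0.004, -0.003]]
```

Emit:
jog_arm(
  claw=[0,0,0,0,0,0,0,0,0,0],
  travel=[
    [0,-1.2,-0.4],
    [0,-1.2,-0.4],
    [0,-0.2,0],
    [1.5,0,0],
    [1.5,0,0],
    [1.5,0,0],
    [1.5,0,0],
    [1.2,0,0],
    [0.5,0,0],
    [0,0,0],
  ],
  angular=[
    [-0.015,0.005,-0.005],
    [-0.015,0.005,-0.005],
    [0,0,0],
    [0,0,0],
    [0,0,0],
    [0,0,0],
    [0,0,0],
    [0,0,0],
    [0,0,0],
    [0,0,0],
  ],
)

```text
t: 6.87
tool_pos: [518.3, -42.3, 273.4]
orientation: [-0.276, 1.564, -0.151]
contact_force: [-0.6, 0.2, -0.7]
gripper_width: 12.6
```

```bash
python3 plan.py 515 -47 248 5.8 2;  python3 - <<'E'
from h import *
T,_=camera("top");S,_=camera("scene")
def c(a,x0,y0,w,h,k): 
    return np.clip(cv2.resize(a[y0:y0+h,x0:x0+w,::-1],None,fx=k,fy=k,interpolation=cv2.INTER_CUBIC)*1.5,0,255).astype(np.uint8)
cv2.imwrite("pics/hk0.png",np.hstack([c(T,250,165,98,110,4),c(S,225,140,98,110,4)]))
E
```

```text
at [518.3 -42.3 273.4] jaw 7.2 w 12.6 F [-0.6  0.2 -0.7] t 6.87 q [-0.08  0.02  0.14  1.69 -0.    1.36]
"travel": [[1.27, -0.21, -0.2], [1.27, -0.21, -0.19]] 
"angular": [[0.012, 0.003, 0.001], [0.012, 0.003, 0.001]]
```

View pics/hk0.png

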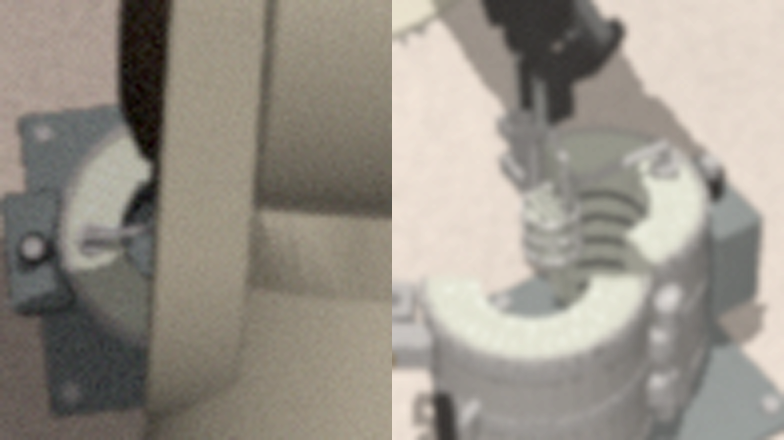

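The basket hangs at scene crop (555,220), in front of the hook tip near (570,185), clear of both halves. I'll lower it to eye height about 212, then slide along +y.

Emit:
jog_arm(
  claw=[0,0,0,0,0],
  travel=[
    [0.8,-0.3,-0.3],
    [0.8,-0.1,-0.1],
    [0.8,0,0],
    [0.2,0,0],
    [0,0,0],
  ],
  angular=[
    [0.012,0,0],
    [0.012,0,0],
    [0,0,0],
    [0,0,0],
    [0,0,0],
  ],
)

```text
t: 7.38
tool_pos: [515.7, -47.0, 248.3]
orientation: [-0.187, 1.56, -0.088]
contact_force: [0.1, 1.1, -0.6]
gripper_width: 12.5
```

```bash
python3 plan.py 511.3 -9.2 247 5.8 5
```

```text
at [515.7 -47.  248.3] jaw 5.7 w 12.5 F [ 0.1  1.1 -0.6] t 7.38 q [-0.09 -0.    0.07  1.64  0.    1.38]
"travel": [[0.02, 0.76, -0.01], [0.02, 0.76, -0.01], [0.02, 0.76, -0.01], [0.03, 0.76, -0.01], [0.03, 0.76, -0.01]] 
"angular": [[-0.0, 0.002, 0.0], [-0.0, 0.002, 0.0], [-0.0, 0.002, 0.0], [-0.0, 0.002, 0.0], [-0.0, 0.002, 0.0]]
```

Emit:
jog_arm(
  claw=[0,0,0,0,0,0,0],
  travel=[
    [0,0.75,0],
    [0,0.75,0],
    [0,0.75,0],
    [0,0.75,0],
    [0,0.5,0],
    [0,0,0],
    [0,0,0],
  ],
  angular=[
    [0,0,0],
    [0,0,0],
    [0,0,0],
    [0,0,0],
    [0,0,0],
    [0,0,0],
    [0,0,0],
  ],
)

```text
t: 7.97
tool_pos: [511.9, -7.5, 249.1]
orientation: [-0.142, 1.559, -0.042]
contact_force: [0.4, 0.2, -1.1]
gripper_width: 12.4
```

```bash
python3 plan.py 511.3 -9.2 222 5.8 5
```

```text
at [511.9  -7.5 249.1] jaw 5.7 w 12.4 F [ 0.4  0.2 -1.1] t 7.97 q [-0.01 -0.02  0.06  1.64 -0.    1.46]
"travel": [[0.54, -0.03, -0.02], [0.54, -0.03, -0.02], [0.54, -0.03, -0.02], [0.54, -0.03, -0.02], [0.54, -0.03, -0.02]] 
"angular": [[-0.0, 0.002, 0.0], [-0.0, 0.002, 0.0], [-0.0, 0.002, 0.0], [-0.0, 0.002, 0.0], [-0.0, 0.002, 0.0]]
```

Emit:
jog_arm(
  claw=[0,0,0,0,0,0],
  travel=[
    [0.6,-0.1,0],
    [0.6,0,0],
    [0.5,0,0],
    [0.5,0,0],
    [0.3,0,0],
    [0,0,0],
  ],
  angular=[
    [0,0,0],
    [0,0,0],
    [0,0,0],
    [0,0,0],
    [0,0,0],
    [0,0,0],
  ],
)

```text
t: 8.47
tool_pos: [512.3, -9.1, 223.4]
orientation: [-0.133, 1.557, -0.034]
contact_force: [-2.8, 1.1, 4.9]
gripper_width: 12.5
```

```bash
python3 plan.py 511.3 -9.2 222 5.8 2; python3 - <<'E'
from h import *
S,_=camera("scene")
x0,y0,w,h,k=225,140,110,110,5
cv2.imwrite("pics/hk1.png",np.clip(cv2.resize(S[y0:y0+h,x0:x0+w,::-1],None,fx=k,fy=k,interpolation=cv2.INTER_CUBIC)*1.5,0,255).astype(np.uint8))
E
```

```text
at [512.3  -9.1 223.4] jaw 5.7 w 12.5 F [-2.8  1.1  4.9] t 8.47 q [-0.02 -0.03  0.    1.58 -0.    1.45]
"travel": [[0.07, 0.0, -0.05], [0.07, 0.0, -0.05]] 
"angular": [[-0.001, 0.007, 0.001], [-0.001, 0.007, 0.001]]
```

View pics/hk1.png

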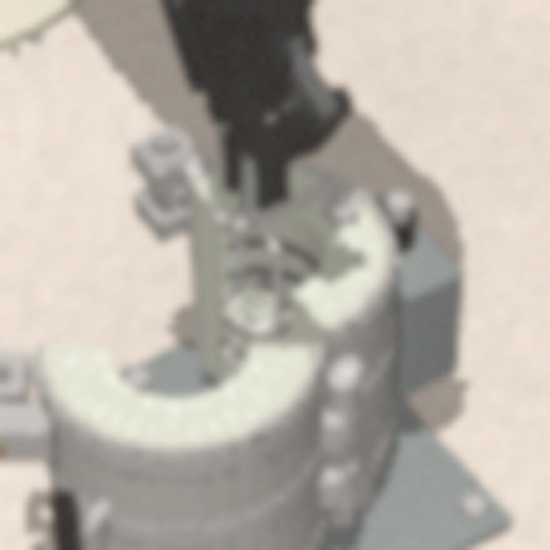

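Contact of about 5 N at TCP 223.4 matches the expected 223, and the basket is in the bore at (250,305). I'll release it and rise.

Emit:
jog_arm(
  claw=[0.15,0.3,0.45,0.45,0.45,0.45,0.45,0.45],
  travel=[
    [0,0,0],
    [0,0,0],
    [0,0,0],
    [0,0,0],
    [0,0,0],
    [0,0,0],
    [-0.5,0,0],
    [-1,0,0],
  ],
  angular=[
    [0,0,0],
    [0,0,0],
    [0,0,0],
    [0,0,0],
    [0,0,0],
    [0,0,0],
    [0,0,0],
    [0,0,0],
  ],
)

```text
t: 9.18
tool_pos: [511.2, -9.8, 236.2]
orientation: [-0.149, 1.56, -0.051]
contact_force: [0.1, 0.3, 0.3]
gripper_width: 37.9
```

Emit:
jog_arm(
  claw=[0.45,0.45,0.45,0.45],
  travel=[
    [-2,0,0],
    [-2,0,0],
    [-2,0,0],
    [-1,0,0],
  ],
  angular=[
    [0,0,0],
    [0,0,0],
    [0,0,0],
    [0,0,0],
  ],
)

```text
t: 9.52
tool_pos: [509.7, -9.7, 311.2]
orientation: [-0.151, 1.561, -0.052]
contact_force: [1.3, -0.2, 0.1]
gripper_width: 38.8
```

```bash
python3 plan.py 602.5 -148 270 32.5 6; python3 - <<'E'
from h import *
S,d=camera("scene");np.savez("scene1.npz",a=S,d=d)
x0,y0,w,h,k=225,140,110,110,5
cv2.imwrite("pics/hk2.png",np.clip(cv2.resize(S[y0:y0+h,x0:x0+w,::-1],None,fx=k,fy=k,interpolation=cv2.INTER_CUBIC)*1.5,0,255).astype(np.uint8))
E
```

```text
at [509.7  -9.7 311.2] jaw 5.6 w 38.8 F [ 1.3 -0.2  0.1] t 9.52 q [-0.02  0.01  0.21  1.76 -0.    1.45]
"travel": [[0.7, -2.44, 1.31], [0.7, -2.54, 1.11], [0.7, -2.62, 0.91], [0.69, -2.68, 0.71], [0.69, -2.73, 0.5], [0.69, -2.76, 0.28]] 
"angular": [[-0.078, 0.002, 0.001], [-0.078, 0.002, 0.001], [-0.078, 0.002, 0.001], [-0.078, 0.002, 0.001], [-0.078, 0.002, 0.001], [-0.078, 0.002, 0.001]]
```

View pics/hk2.png

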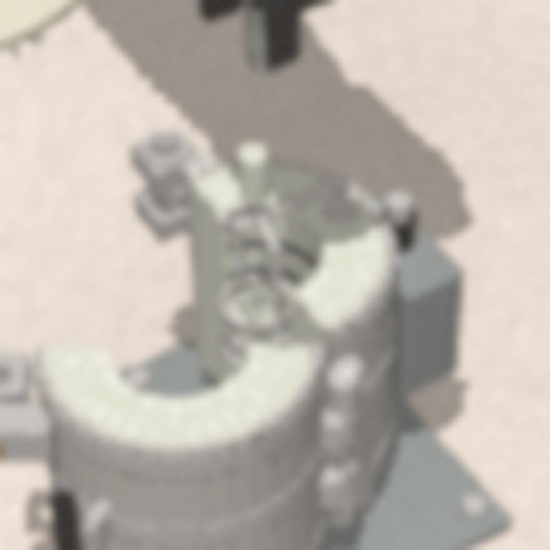

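The basket hangs upright on the hook, its grip top at (253,150). Next is the handle.

Emit:
jog_arm(
  claw=[0.45,0.45,0.45,0.45,0.45,0.45,0.45,0.45],
  travel=[
    [0,-2.4,1.3],
    [0,-2.5,1.1],
    [0.7,-2.6,0.9],
    [0.7,-2.7,0.7],
    [0.7,-2.7,0.5],
    [0.7,-2.2,0.3],
    [0,0,0],
    [0,0,0],
  ],
  angular=[
    [-0.078,0,0],
    [-0.078,0,0],
    [-0.078,0,0],
    [-0.078,0,0],
    [-0.078,0,0],
    [-0.05,0,0],
    [0,0,0],
    [0,0,0],
  ],
)

```text
t: 10.23
tool_pos: [605.3, -147.0, 289.1]
orientation: [-0.596, 1.552, -0.033]
contact_force: [-0.1, 0.4, 0.2]
gripper_width: 38.5
```

```bash
python3 plan.py 602.5 -148 200 32.5 4
```

```text
at [ 605.3 -147.   289.1] jaw 32.2 w 38.5 F [-0.1  0.4  0.2] t 10.23 q [-0.24  0.27  0.46  1.74  0.    0.77]
"travel": [[2.23, 0.04, -0.11], [2.23, 0.03, -0.1], [2.23, 0.03, -0.09], [2.23, 0.02, -0.08]] 
"angular": [[-0.001, 0.004, 0.003], [-0.001, 0.004, 0.003], [-0.001, 0.004, 0.003], [-0.001, 0.004, 0.003]]
```

Emit:
jog_arm(
  claw=[0.45,0.45,0.45,0.45,0.45,0.45,0.45],
  travel=[
    [0,0.1,-0.3],
    [2,0,0],
    [2,0,0],
    [2,0,0],
    [1.5,0,0],
    [0.5,0,0],
    [0,0,0],
  ],
  angular=[
    [0,0.01,0.01],
    [0,0,0],
    [0,0,0],
    [0,0,0],
    [0,0,0],
    [0,0,0],
    [0,0,0],
  ],
)

```text
t: 10.82
tool_pos: [599.8, -143.4, 210.6]
orientation: [-0.019, 1.565, 0.542]
contact_force: [-0.9, -0.3, 0.8]
gripper_width: 38.4
```

```bash
python3 plan.py 602.5 -148 149 32.5 4
```

```text
at [ 599.8 -143.4  210.6] jaw 32.1 w 38.4 F [-0.9 -0.3  0.8] t 10.82 q [-0.24  0.23  0.26  1.59  0.    0.77]
"travel": [[1.54, -0.13, -0.01], [1.54, -0.13, -0.01], [1.54, -0.13, -0.01], [1.54, -0.13, -0.01]] 
"angular": [[-0.002, 0.001, 0.0], [-0.002, 0.001, 0.0], [-0.002, 0.001, 0.0], [-0.002, 0.001, 0.0]]
```

Emit:
jog_arm(
  claw=[0.45,0.45,0.45,0.45,0.45,0.45,0.3,0.2,0.0,0,0,0],
  travel=[
    [0,-0.4,0],
    [1.2,-0.1,0],
    [1.5,0,0],
    [1.5,0,0],
    [1.5,0,0],
    [0.4,0,0],
    [0,0,0],
    [0,0,0],
    [0,0,0],
    [0,0,0],
    [0,0,0],
    [0,0,0],
  ],
  angular=[
    [0,0,0],
    [0,0,0],
    [0,0,0],
    [0,0,0],
    [0,0,0],
    [0,0,0],
    [0,0,0],
    [0,0,0],
    [0,0,0],
    [0,0,0],
    [0,0,0],
    [0,0,0],
  ],
  squeeze=25,
)

```text
t: 11.82
tool_pos: [605.4, -147.8, 153.6]
orientation: [-0.504, 1.558, 0.057]
contact_force: [0.1, 0.1, -5.7]
gripper_width: 10.6
```

```bash
cat > arc.py <<'E'
from plan import *
from fit import p,M,F,rot
s=sense(); R0=Ro.from_euler('xyz',s['orientation']); P0=np.array(s['tool_pos']); print(P0.round(1),s['contact_force'].round(1),s['gripper_width'],s['t'])
H=F(p,(75,0)); r=P0[:2]-H; print("radius",np.hypot(*r))
g=lambda th:np.arctan2(-82.3,-122.5)+p[2]+th
th=(np.arctan2(r[1],r[0])-g(0)+np.pi)%(2*np.pi)-np.pi; print("theta",th)
j=np.arctan2(*R0.as_matrix()[[1,0],2]); print("jaw",np.rad2deg(j))
n=int(sys.argv[1]); end=float(sys.argv[2]); rad=np.hypot(*r); tr=[]
for i in range(n):
    a,b=th+(end-th)*i/n,th+(end-th)*(i+1)/n
    d=rad*(np.array([np.cos(g(b)),np.sin(g(b))])-np.array([np.cos(g(a)),np.sin(g(a))]))
    jj=j+(end-th)*i/n; z=np.array([np.cos(jj),np.sin(jj)]); y=np.array([-z[1],z[0]])
    tr.append([0.,round(float(d@y)/10,2),round(float(d@z)/10,2)])
print(tr,"rot/row",-(end-th)/n)
E
python3 arc.py 12 0.4
```

```text
[ 605.4 -147.8  153.6] [ 0.1  0.1 -5.7] 10.594914684335889 11.8167
radius 147.4328419096957
theta 1.010601997017707
jaw 32.13093523697523
[[0.0, 0.33, -0.67], [0.0, 0.33, -0.67], [0.0, 0.33, -0.67], [0.0, 0.33, -0.67], [0.0, 0.33, -0.67], [0.0, 0.33, -0.67], [0.0, 0.33, -0.67], [0.0, 0.33, -0.67], [0.0, 0.33, -0.67], [0.0, 0.33, -0.67], [0.0, 0.33, -0.67], [0.0, 0.33, -0.67]] rot/row 0.050883499751475575
```

Emit:
jog_arm(
  claw=[0,0,0,0,0,0,0,0,0,0,0,0],
  travel=[
    [0,0.3,-0.65],
    [0,0.35,-0.65],
    [0,0.35,-0.65],
    [0,0.35,-0.65],
    [0,0.35,-0.65],
    [0,0.35,-0.65],
    [0,0.35,-0.65],
    [0,0.35,-0.65],
    [0,0.35,-0.65],
    [0,0.35,-0.65],
    [0,0.35,-0.65],
    [0,0.35,-0.65],
  ],
  angular=[
    [0.05,0,0],
    [0.05,0,0],
    [0.05,0,0],
    [0.05,0,0],
    [0.05,0,0],
    [0.05,0,0],
    [0.05,0,0],
    [0.05,0,0],
    [0.05,0,0],
    [0.05,0,0],
    [0.05,0,0],
    [0.05,0,0],
  ],
)

```text
t: 12.82
tool_pos: [517.4, -132.2, 153.6]
orientation: [-0.41, 1.556, -0.478]
contact_force: [-0.5, -1.0, -5.4]
gripper_width: 10.7
```

```bash
python3 arc.py 10 0.0
```

```text
[ 517.4 -132.2  153.6] [-0.5 -1.  -5.4] 10.677214694126027 12.8167
radius 147.44820676387957
theta 0.3948172546923314
jaw -3.8965929384649822
[[0.0, 0.25, -0.53], [0.0, 0.25, -0.53], [0.0, 0.25, -0.53], [0.0, 0.25, -0.53], [0.0, 0.25, -0.53], [0.0, 0.25, -0.53], [0.0, 0.25, -0.53], [0.0, 0.25, -0.53], [0.0, 0.25, -0.53], [0.0, 0.25, -0.53]] rot/row 0.03948172546923314
```

Emit:
jog_arm(
  claw=[0,0,0,0,0,0,0,0,0,0,0],
  travel=[
    [0,0.25,-0.55],
    [0,0.25,-0.55],
    [0,0.25,-0.55],
    [0,0.25,-0.55],
    [0,0.25,-0.55],
    [0,0.25,-0.55],
    [0,0.25,-0.55],
    [0,0.25,-0.5],
    [0,0.25,-0.5],
    [0,0.2,-0.4],
    [0,0.2,-0.4],
  ],
  angular=[
    [0.04,0,0],
    [0.04,0,0],
    [0.04,0,0],
    [0.04,0,0],
    [0.04,0,0],
    [0.04,0,0],
    [0.04,0,0],
    [0.04,0,0],
    [0.04,0,0],
    [0.02,0,0],
    [0,0,0],
  ],
)

```text
t: 13.73
tool_pos: [471.1, -94.1, 153.8]
orientation: [-0.175, 1.542, -0.648]
contact_force: [25.1, -34.4, -24.6]
gripper_width: 10.5
```

```bash
python3 arc.py 3 -0.02
```

```text
[471.1 -94.1 153.8] [ 25.1 -34.4 -24.6] 10.49324341011725 13.7333
radius 147.4038495169639
theta -0.014991597506774035
jaw -27.117313089599225
[[0.0, 0.01, -0.02], [0.0, 0.01, -0.02], [0.0, 0.01, -0.02]] rot/row 0.0016694674977419885
```

Emit:
jog_arm(
  claw=[0,0.15,0.3,0.45,0.45,0.45,0.45,0.45,0.45,0.45,0.45],
  travel=[
    [0,0,0],
    [0,0,0],
    [0,0,0],
    [0,0,0],
    [0,0,0],
    [-1,0,0],
    [-2,0,0],
    [-2,0,0],
    [-3,0,0],
    [-3,0,0],
    [-2,0,0],
  ],
  angular=[
    [0,0,0],
    [0,0,0],
    [0,0,0],
    [0,0,0],
    [0,0,0],
    [0,0,0],
    [0,0,0],
    [0,0,0],
    [0,0,0],
    [0,0,0],
    [0,0,0],
  ],
)

```text
t: 14.65
tool_pos: [466.3, -91.2, 291.8]
orientation: [-0.154, 1.541, -0.628]
contact_force: [-0.2, 0.2, 0.1]
gripper_width: 38.2
```

```bash
python3 plan.py 418 272 290 78 12
```

```text
at [466.3 -91.2 291.8] jaw -27.1 w 38.2 F [-0.2  0.2  0.1] t 14.65 q [-0.19 -0.1   0.07  1.71 -0.01  1.86]
"travel": [[-0.05, 2.51, -1.74], [-0.04, 2.75, -1.33], [-0.03, 2.92, -0.9], [-0.02, 3.02, -0.45], [-0.01, 3.05, 0.02], [-0.01, 3.01, 0.48], [0.0, 2.91, 0.94], [0.01, 2.73, 1.37], [0.01, 2.49, 1.77], [0.01, 2.19, 2.13], [0.02, 1.84, 2.44], [0.02, 1.45, 2.69]] 
"angular": [[-0.153, 0.001, 0.003], [-0.153, 0.001, 0.003], [-0.153, 0.001, 0.003], [-0.153, 0.001, 0.003], [-0.153, 0.001, 0.003], [-0.153, 0.001, 0.003], [-0.153, 0.001, 0.003], [-0.153, 0.001, 0.003], [-0.153, 0.001, 0.003], [-0.153, 0.001, 0.003], [-0.153, 0.001, 0.003], [-0.153, 0.001, 0.003]]
```

```bash
python3 plan.py 418 272 290 78 16
```

```text
at [466.3 -91.2 291.8] jaw -27.1 w 38.2 F [-0.2  0.2  0.1] t 14.65 q [-0.19 -0.1   0.07  1.71 -0.01  1.86]
"travel": [[-0.04, 1.88, -1.3], [-0.03, 2.02, -1.08], [-0.03, 2.13, -0.84], [-0.02, 2.21, -0.59], [-0.02, 2.27, -0.33], [-0.01, 2.29, -0.07], [-0.01, 2.28, 0.19], [-0.0, 2.25, 0.45], [0.0, 2.18, 0.7], [0.0, 2.08, 0.95], [0.01, 1.96, 1.18], [0.01, 1.81, 1.4]] 
"angular": [[-0.115, 0.001, 0.002], [-0.115, 0.001, 0.002], [-0.115, 0.001, 0.002], [-0.115, 0.001, 0.002], [-0.115, 0.001, 0.002], [-0.115, 0.001, 0.002], [-0.115, 0.001, 0.002], [-0.115, 0.001, 0.002], [-0.115, 0.001, 0.002], [-0.115, 0.001, 0.002], [-0.115, 0.001, 0.002], [-0.115, 0.001, 0.002]]
```

Emit:
jog_arm(
  claw=[0.45,0.45,0.45,0.45,0.45,0.45,0.45,0.45,0.45,0.45,0.45,0.45],
  travel=[
    [0,1.9,-1.3],
    [0,2.0,-1.1],
    [0,2.1,-0.85],
    [0,2.2,-0.6],
    [0,2.25,-0.35],
    [0,2.3,-0.05],
    [0,2.3,0.2],
    [0,2.25,0.45],
    [0,2.2,0.7],
    [0,2.1,0.95],
    [0,1.95,1.2],
    [0,1.8,1.4],
  ],
  angular=[
    [-0.115,0,0],
    [-0.115,0,0],
    [-0.115,0,0],
    [-0.115,0,0],
    [-0.115,0,0],
    [-0.115,0,0],
    [-0.115,0,0],
    [-0.115,0,0],
    [-0.115,0,0],
    [-0.115,0,0],
    [-0.115,0,0],
    [-0.115,0,0],
  ],
)

```text
t: 15.65
tool_pos: [421.2, 189.3, 305.9]
orientation: [-1.286, 1.523, -0.323]
contact_force: [1.0, 0.7, -1.6]
gripper_width: 38.6
```

```bash
python3 - <<'E'
# while the arm is off the furnace: check the pin and the shell
from h import *
S,d=camera("scene"); np.savez("scene2.npz",a=S,d=d)
def c(a,x0,y0,w,h,k): 
    return np.clip(cv2.resize(a[y0:y0+h,x0:x0+w,::-1],None,fx=k,fy=k,interpolation=cv2.INTER_CUBIC)*1.5,0,255).astype(np.uint8)
cv2.imwrite("pics/p0.png",np.hstack([c(S,220,140,98,110,4),c(S,320,125,98,110,4)]))
E
python3 plan.py 418 272 200 78 6
```

```text
at [420.8 192.1 305.7] jaw 55.8 w 38.3 F [-0.8  0.2 -1.2] t 15.7 q [ 0.45 -0.13  0.07  1.73 -0.03  1.04]
"travel": [[1.74, 0.87, 1.05], [1.75, 0.78, 1.11], [1.75, 0.7, 1.16], [1.75, 0.61, 1.2], [1.76, 0.51, 1.24], [1.76, 0.42, 1.27]] 
"angular": [[-0.065, 0.001, 0.008], [-0.065, 0.001, 0.008], [-0.065, 0.001, 0.008], [-0.065, 0.001, 0.008], [-0.065, 0.001, 0.008], [-0.065, 0.001, 0.008]]
```

View pics/p0.png

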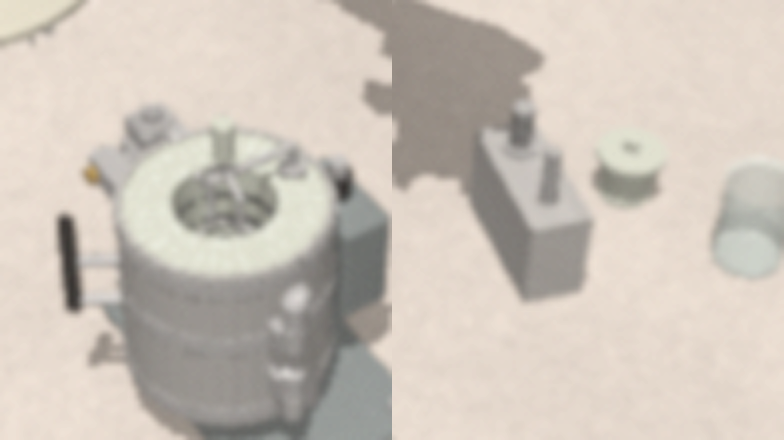

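The half is shut with the basket in its bore. The pin's top is at (522,105) and its collar at (522,150); the drift's top is at (551,153).

```bash
python3 - <<'E'
from h import *
print(onz("scene",352.1,151.2,109),onz("scene",352.1,162.1,74),"drift",onz("scene",359.35,163,115))
# block outline, top view: bright top face mask
T=np.load("top0.npz")['a']
from scipy import ndimage
g=cv2.GaussianBlur(cv2.cvtColor(T,cv2.COLOR_RGB2GRAY),(0,0),1)
for n,cx,cy,z in (("pin",(586-390)/3+110,262/3+180,109),("drift",(606-390)/3+110,190/3+180,115)):
    x0,y0=int(cx)-10,int(cy)-9; w=g[y0:y0+18,x0:x0+20]; print(n,x0,y0); print(w[::1,::1])
E
```

```text
[415.55146753 272.98709442 109.        ] [421.59856511 273.11325945  74.        ] drift [472.59970065 258.45305685 115.        ]
pin 165 258
[[ 99  99  98  98  98  96  93  90  88  87  88  89  89  89  89  89  88  88
   89  89]
 [ 99  99  98  98  97  96  93  90  88  87  88  88  88  88  88  88  88  88
   88  89]
 [100  99  99  98  97  95  92  89  87  86  86  85  85  85  85  86  85  86
   87  88]
 [101 100 100  98  97  94  91  88  85  83  81  78  76  76  78  80  82  83
   85  87]
 [102 101 100  99  96  93  90  87  84  80  76  71  66  63  66  71  76  80
   83  86]
 [101 100  99  98  96  92  89  86  83  81  77  70  60  53  54  62  71  77
   81  84]
 [100  99  98  97  94  90  87  85  84  83  80  73  61  50  47  54  66  75
   79  82]
 [ 99  98  97  96  93  90  87  85  85  85  83  76  63  49  44  51  64  74
   79  82]
 [ 99  98  98  96  94  90  87  85  85  85  83  76  62  49  43  50  64  74
   79  83]
 [100  99  98  96  93  90  87  84  83  82  79  72  59  48  46  55  66  75
   80  83]
 [100  99  98  96  92  89  85  81  77  75  72  65  56  51  54  63  71  77
   81  84]
 [100  99  98  95  92  8
[... 1416 characters left out ...]
  87  89
   88  82]
 [101  97  93  88  84  81  77  72  62  50  42  40  44  54  68  80  87  89
   87  80]
 [101  96  91  87  83  79  73  65  56  46  42  43  49  60  72  82  86  88
   86  78]
 [100  96  91  86  82  76  69  61  53  49  49  53  61  70  78  84  87  87
   84  75]
 [ 99  95  90  86  81  75  67  60  56  57  61  67  74  79  84  87  88  87
   83  73]
 [ 98  94  89  86  82  76  69  63  62  66  73  79  83  86  88  89  89  87
   81  70]
 [ 97  93  88  86  84  80  74  70  70  75  81  86  88  89  89  90  90  87
   79  66]
 [ 97  92  88  87  86  85  82  79  80  83  87  88  89  89  90  90  89  86
   77  63]
 [ 96  91  88  87  88  88  87  86  86  87  89  89  89  89  89  89  88  84
   74  60]]
```

Emit:
jog_arm(
  claw=[0.5,0.5,0.5,0.5,0.5,0.5,0.5,0.5],
  travel=[
    [0.5,0.9,1.05],
    [0.5,0.8,1.1],
    [1,0.7,1.15],
    [1,0.6,1.2],
    [1,0.5,1.2],
    [1,0.4,1.0],
    [1,0,0],
    [0,0,0],
  ],
  angular=[
    [-0.065,0,0.01],
    [-0.065,0,0.01],
    [-0.065,0,0.01],
    [-0.065,0,0.01],
    [-0.065,0,0.01],
    [-0.05,0,0],
    [0,0,0],
    [0,0,0],
  ],
)

```text
t: 16.37
tool_pos: [412.6, 276.5, 251.5]
orientation: [-0.118, 1.557, 1.255]
contact_force: [-0.0, -0.6, -0.1]
gripper_width: 42.8
```

```bash
python3 plan.py 418 272 160 78 6
```

```text
at [412.6 276.5 251.5] jaw 78.7 w 42.8 F [-0.  -0.6 -0.1] t 16.37 q [ 0.59 -0.05  0.03  1.64  0.01  0.78]
"travel": [[1.52, -0.1, -0.08], [1.52, -0.1, -0.07], [1.52, -0.1, -0.07], [1.53, -0.1, -0.06], [1.53, -0.1, -0.06], [1.53, -0.1, -0.06]] 
"angular": [[0.002, 0.002, 0.0], [0.002, 0.002, 0.0], [0.002, 0.002, 0.0], [0.002, 0.002, 0.0], [0.002, 0.002, 0.0], [0.002, 0.002, 0.0]]
```

Emit:
jog_arm(
  claw=[0.5,0.5,0.5,0.5,0.5,0.5,0.5,0.5],
  travel=[
    [0,-0.6,-0.3],
    [2,0,0],
    [2,0,0],
    [2,0,0],
    [2,0,0],
    [1.4,0,0],
    [0.3,0,0],
    [0,0,0],
  ],
  angular=[
    [0.01,0.01,0],
    [0,0,0],
    [0,0,0],
    [0,0,0],
    [0,0,0],
    [0,0,0],
    [0,0,0],
    [0,0,0],
  ],
)

```text
t: 17.03
tool_pos: [422.9, 266.9, 158.9]
orientation: [-1.087, 1.56, 0.255]
contact_force: [-0.2, -0.0, 0.1]
gripper_width: 42.8
```

```bash
python3 plan.py 418 273 100 78 6
```

```text
at [422.9 266.9 158.9] jaw 76.9 w 42.8 F [-0.2 -0.   0.1] t 17.03 q [ 0.56 -0.06 -0.15  1.47 -0.    0.79]
"travel": [[0.98, 0.11, 0.08], [0.98, 0.11, 0.08], [0.98, 0.11, 0.08], [0.98, 0.11, 0.08], [0.98, 0.1, 0.08], [0.98, 0.1, 0.08]] 
"angular": [[-0.003, 0.001, 0.002], [-0.003, 0.001, 0.002], [-0.003, 0.001, 0.002], [-0.003, 0.001, 0.002], [-0.003, 0.001, 0.002], [-0.003, 0.001, 0.002]]
```

Emit:
jog_arm(
  claw=[0.5,0.5,0.5,0.5],
  travel=[
    [0,0.4,0.3],
    [0,0,0],
    [1,0,0],
    [0,0,0],
  ],
  angular=[
    [-0.01,0,0],
    [0,0,0],
    [0,0,0],
    [0,0,0],
  ],
)

```text
t: 17.37
tool_pos: [421.4, 270.9, 152.6]
orientation: [-1.029, 1.555, 0.321]
contact_force: [-1.7, 0.3, -0.6]
gripper_width: 43.0
```

```bash
python3 plan.py 418 273 100 78 5
```

```text
at [421.4 270.9 152.6] jaw 77.4 w 43.0 F [-1.7  0.3 -0.6] t 17.37 q [ 0.57 -0.06 -0.17  1.45 -0.    0.79]
"travel": [[1.05, 0.09, 0.02], [1.05, 0.09, 0.02], [1.05, 0.08, 0.02], [1.05, 0.08, 0.02], [1.05, 0.08, 0.03]] 
"angular": [[-0.002, 0.002, 0.003], [-0.002, 0.002, 0.003], [-0.002, 0.002, 0.003], [-0.002, 0.002, 0.003], [-0.002, 0.002, 0.003]]
```

Emit:
jog_arm(
  claw=[0.5,0.5,0.5,0.5,0.5,0.5,0.5],
  travel=[
    [0,0.2,0.1],
    [1,0.1,0],
    [1.2,0,0],
    [1.2,0,0],
    [0.8,0,0],
    [0.2,0,0],
    [0,0,0],
  ],
  angular=[
    [0,0,0.01],
    [0,0,0],
    [0,0,0],
    [0,0,0],
    [0,0,0],
    [0,0,0],
    [0,0,0],
  ],
)

```text
t: 17.95
tool_pos: [418.1, 273.1, 103.3]
orientation: [-0.247, 1.563, 1.103]
contact_force: [-0.4, 0.1, 0.5]
gripper_width: 43.1
```

```bash
python3 plan.py 418 273 100 78 2
```

```text
at [418.1 273.1 103.3] jaw 77.4 w 43.1 F [-0.4  0.1  0.5] t 17.95 q [ 0.58 -0.04 -0.25  1.36  0.    0.8 ]
"travel": [[0.16, 0.01, -0.01], [0.16, 0.01, -0.01]] 
"angular": [[-0.005, 0.004, 0.001], [-0.005, 0.004, 0.001]]
```

Emit:
jog_arm(
  claw=[0.5,0.35,0.2,0,0,0,0,0,0],
  travel=[
    [0.3,0,0],
    [0,0,0],
    [0,0,0],
    [0,0,0],
    [0,0,0],
    [0,0,0],
    [0,0,0],
    [0,0,0],
    [0,0,0],
  ],
  angular=[
    [0,0,0],
    [0,0,0],
    [0,0,0],
    [0,0,0],
    [0,0,0],
    [0,0,0],
    [0,0,0],
    [0,0,0],
    [0,0,0],
  ],
  squeeze=80,
)

```text
t: 18.7
tool_pos: [418.5, 273.3, 100.8]
orientation: [-0.31, 1.562, 1.041]
contact_force: [-0.0, 0.8, -1.4]
gripper_width: 14.1
```

Emit:
jog_arm(
  claw=[0,0,0,0,0,0,0,0,0],
  travel=[
    [-0.5,0,0],
    [-1.5,0,0],
    [-2,0,0],
    [-2.5,0,0],
    [-2.5,0,0],
    [-2.5,0,0],
    [-2.5,0,0],
    [-2.5,0,0],
    [-2,0,0],
  ],
  angular=[
    [0,0,0],
    [0,0,0],
    [0,0,0],
    [0,0,0],
    [0,0,0],
    [0,0,0],
    [0,0,0],
    [0,0,0],
    [0,0,0],
  ],
)

```text
t: 19.45
tool_pos: [416.1, 271.2, 291.3]
orientation: [0.304, 1.565, 1.654]
contact_force: [0.5, -0.2, -1.1]
gripper_width: 13.9
```

```bash
python3 plan.py 428 -17 310 60 12
```

```text
at [416.1 271.2 291.3] jaw 77.4 w 13.9 F [ 0.5 -0.2 -1.1] t 19.45 q [ 0.57 -0.03  0.13  1.73  0.01  0.79]
"travel": [[-0.17, -0.62, -2.32], [-0.17, -0.68, -2.3], [-0.17, -0.74, -2.29], [-0.17, -0.79, -2.27], [-0.17, -0.85, -2.25], [-0.16, -0.91, -2.22], [-0.16, -0.96, -2.2], [-0.16, -1.02, -2.18], [-0.16, -1.07, -2.15], [-0.16, -1.13, -2.12], [-0.16, -1.18, -2.09], [-0.16, -1.24, -2.06]] 
"angular": [[0.025, 0.0, -0.0], [0.025, 0.0, -0.0], [0.025, 0.0, -0.0], [0.025, 0.0, -0.0], [0.025, 0.0, -0.0], [0.025, 0.0, -0.0], [0.025, 0.0, -0.0], [0.025, 0.0, -0.0], [0.025, 0.0, -0.0], [0.025, 0.0, -0.0], [0.025, 0.0, -0.0], [0.025, 0.0, -0.0]]
```

Emit:
jog_arm(
  claw=[0,0,0,0,0,0,0,0,0,0,0,0],
  travel=[
    [-0.2,-0.6,-2.3],
    [-0.2,-0.7,-2.3],
    [-0.2,-0.75,-2.3],
    [-0.2,-0.8,-2.25],
    [-0.1,-0.85,-2.25],
    [-0.1,-0.9,-2.2],
    [-0.1,-0.95,-2.2],
    [-0.1,-1.0,-2.2],
    [-0.1,-1.05,-2.15],
    [-0.1,-1.1,-2.0],
    [0,-0.8,-1.3],
    [0,0,0],
  ],
  angular=[
    [0.025,0,0],
    [0.025,0,0],
    [0.025,0,0],
    [0.025,0,0],
    [0.025,0,0],
    [0.025,0,0],
    [0.025,0,0],
    [0.025,0,0],
    [0.025,0,0],
    [0.025,0,0],
    [0.025,0,0],
    [0,0,0],
  ],
)

```text
t: 20.45
tool_pos: [426.2, 7.5, 315.1]
orientation: [-0.401, 1.555, 0.666]
contact_force: [0.2, -0.1, -1.8]
gripper_width: 13.6
```

Emit:
jog_arm(
  claw=[0,0],
  travel=[
    [0,0,0],
    [0,0,0],
  ],
  angular=[
    [0,0,0],
    [0,0,0],
  ],
)

```text
t: 20.62
tool_pos: [426.0, 7.0, 315.8]
orientation: [-0.419, 1.554, 0.645]
contact_force: [0.4, 1.5, -0.3]
gripper_width: 13.9
```

```bash
python3 plan.py 428.2 -17.3 285 60 3
```

```text
at [426.    7.  315.8] jaw 61.0 w 13.9 F [ 0.4  1.5 -0.3] t 20.62 q [ 0.01 -0.19  0.04  1.78  0.01  0.52]
"travel": [[1.02, -0.45, -0.69], [1.02, -0.46, -0.68], [1.02, -0.46, -0.67]] 
"angular": [[0.006, 0.005, 0.002], [0.006, 0.005, 0.002], [0.006, 0.005, 0.002]]
```

Emit:
jog_arm(
  claw=[0,0,0,0,0,0],
  travel=[
    [0,-0.4,-0.6],
    [0,-0.4,-0.6],
    [0.5,-0.4,-0.5],
    [0.8,0,0],
    [0,0,0],
    [0,0,0],
  ],
  angular=[
    [0,0.006,0.003],
    [0,0.006,0.003],
    [0,0,0],
    [0,0,0],
    [0,0,0],
    [0,0,0],
  ],
)

```text
t: 21.12
tool_pos: [428.7, -13.3, 301.1]
orientation: [0.352, 1.569, 1.422]
contact_force: [0.7, 0.1, -0.8]
gripper_width: 13.9
```

```bash
python3 plan.py 428.2 -17.3 285 60 3
```

```text
at [428.7 -13.3 301.1] jaw 61.3 w 13.9 F [ 0.7  0.1 -0.8] t 21.12 q [-0.03 -0.18  0.02  1.76  0.    0.47]
"travel": [[0.54, -0.05, -0.13], [0.54, -0.05, -0.12], [0.54, -0.05, -0.12]] 
"angular": [[0.008, 0.001, -0.0], [0.008, 0.001, -0.0], [0.008, 0.001, -0.0]]
```

Emit:
jog_arm(
  claw=[0,0,0,0,0],
  travel=[
    [0,-0.1,-0.3],
    [0.6,0,0],
    [0.5,0,0],
    [0,0,0],
    [0,0,0],
  ],
  angular=[
    [0,0,0],
    [0,0,0],
    [0,0,0],
    [0,0,0],
    [0,0,0],
  ],
)

```text
t: 21.53
tool_pos: [427.8, -16.3, 288.4]
orientation: [0.701, 1.569, 1.772]
contact_force: [0.7, -0.2, -0.6]
gripper_width: 13.6
```

```bash
python3 plan.py 428.2 -17.3 268 61 3; python3 - <<'E'
from h import *
S,d=camera("scene"); np.savez("scene3.npz",a=S,d=d)
T,d=camera("top"); np.savez("top3.npz",a=T,d=d)
def c(a,x0,y0,w,h,k): 
    return np.clip(cv2.resize(a[y0:y0+h,x0:x0+w,::-1],None,fx=k,fy=k,interpolation=cv2.INTER_CUBIC)*1.5,0,255).astype(np.uint8)
s=sense(); p=s['tool_pos']; 
C=c(S,225,110,65,75,8)
for X in ([p[0],p[1],p[2]-98.8],[p[0],p[1],p[2]-30.8],[428.2,-17.3,169]):
    u,v=proj("scene",X)[0]; q=(int((u-225+.5)*8),int((v-110+.5)*8)); print(q); cv2.circle(C,q,2,(0,0,255),-1)
cv2.imwrite("pics/i0.png",C)
E
```

```text
at [427.8 -16.3 288.4] jaw 61.4 w 13.6 F [ 0.7 -0.2 -0.6] t 21.53 q [-0.04 -0.18 -0.02  1.74  0.    0.46]
"travel": [[0.68, -0.03, -0.02], [0.68, -0.03, -0.02], [0.68, -0.03, -0.02]] 
"angular": [[0.002, 0.001, -0.0], [0.002, 0.001, -0.0], [0.002, 0.001, -0.0]]
(267, 424)
(257, 246)
(268, 477)
```

View pics/i0.png

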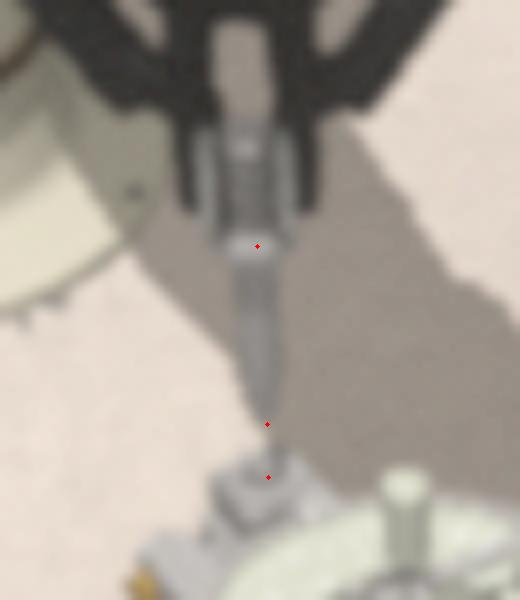

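The pin's tip is at (268,427) and its collar at (252,244), straight above the washer at (268,477) to within about 1 mm. I'll lower it gently while watching the force.

Emit:
jog_arm(
  claw=[0,0,0,0,0,0],
  travel=[
    [0.6,0,-0.1],
    [0.7,0,0],
    [0.7,0,0],
    [0.7,0,0],
    [0.5,0,0],
    [0,0,0],
  ],
  angular=[
    [0,0,0],
    [0,0,0],
    [0,0,0],
    [0,0,0],
    [0,0,0],
    [0,0,0],
  ],
)

```text
t: 22.13
tool_pos: [427.3, -17.0, 253.1]
orientation: [0.592, 1.569, 1.663]
contact_force: [-0.5, 0.4, -0.7]
gripper_width: 13.7
```

```bash
python3 plan.py 428.2 -17.3 200 61 8
```

```text
at [427.3 -17.  253.1] jaw 61.4 w 13.7 F [-0.5  0.4 -0.7] t 22.13 q [-0.04 -0.2  -0.1   1.67  0.    0.46]
"travel": [[0.66, -0.01, 0.0], [0.66, -0.01, 0.0], [0.66, -0.01, 0.0], [0.66, -0.01, 0.0], [0.66, -0.01, 0.0], [0.66, -0.01, 0.0], [0.66, -0.01, 0.0], [0.66, -0.01, 0.0]] 
"angular": [[0.001, 0.0, -0.0], [0.001, 0.0, -0.0], [0.001, 0.0, -0.0], [0.001, 0.0, -0.0], [0.001, 0.0, -0.0], [0.001, 0.0, -0.0], [0.001, 0.0, -0.0], [0.001, 0.0, -0.0]]
```

Emit:
jog_arm(
  claw=[0,0,0,0,0],
  travel=[
    [0.4,0,0],
    [0.5,0,0],
    [0.5,0,0],
    [0.5,0,0],
    [0,0,0],
  ],
  angular=[
    [0,0,0],
    [0,0,0],
    [0,0,0],
    [0,0,0],
    [0,0,0],
  ],
)

```text
t: 22.55
tool_pos: [427.4, -17.1, 232.2]
orientation: [0.302, 1.569, 1.374]
contact_force: [0.9, 0.8, -3.5]
gripper_width: 13.8
```

```bash
python3 plan.py 428.2 -17.3 200 61 8
```

```text
at [427.4 -17.1 232.2] jaw 61.4 w 13.8 F [ 0.9  0.8 -3.5] t 22.55 q [-0.04 -0.21 -0.15  1.63  0.    0.46]
"travel": [[0.4, -0.01, 0.0], [0.4, -0.01, 0.0], [0.4, -0.01, 0.0], [0.4, -0.01, 0.0], [0.4, -0.01, 0.0], [0.4, -0.01, 0.0], [0.4, -0.01, 0.0], [0.4, -0.01, 0.0]] 
"angular": [[0.001, 0.0, -0.0], [0.001, 0.0, -0.0], [0.001, 0.0, -0.0], [0.001, 0.0, -0.0], [0.001, 0.0, -0.0], [0.001, 0.0, -0.0], [0.001, 0.0, -0.0], [0.001, 0.0, -0.0]]
```

Emit:
jog_arm(
  claw=[0,0,0,0,0],
  travel=[
    [0.4,0,0],
    [0.4,0,0],
    [0.4,0,0],
    [0.4,0,0],
    [0.3,0,0],
  ],
  angular=[
    [0,0,0],
    [0,0,0],
    [0,0,0],
    [0,0,0],
    [0,0,0],
  ],
)

```text
t: 22.97
tool_pos: [427.6, -17.0, 213.8]
orientation: [-0.609, 1.567, 0.463]
contact_force: [-2.8, -0.2, 4.8]
gripper_width: 14.3
```

```bash
python3 plan.py 428.2 -17.3 200 61 8
```

```text
at [427.6 -17.  213.8] jaw 61.4 w 14.3 F [-2.8 -0.2  4.8] t 22.97 q [-0.04 -0.22 -0.19  1.6   0.    0.46]
"travel": [[0.17, -0.01, 0.0], [0.17, -0.01, 0.0], [0.17, -0.01, 0.0], [0.17, -0.01, 0.0], [0.17, -0.01, 0.0], [0.17, -0.01, 0.0], [0.17, -0.01, 0.0], [0.17, -0.01, 0.0]] 
"angular": [[0.001, 0.0, 0.0], [0.001, 0.0, 0.0], [0.001, 0.0, 0.0], [0.001, 0.0, 0.0], [0.001, 0.0, 0.0], [0.001, 0.0, 0.0], [0.001, 0.0, 0.0], [0.001, 0.0, 0.0]]
```

Little resistance so far. I'll continue down to the seat and press.

Emit:
jog_arm(
  claw=[0,0,0,0,0],
  travel=[
    [0.3,0,0],
    [0.3,0,0],
    [0.3,0,0],
    [0.3,0,0],
    [0.3,0,0],
  ],
  angular=[
    [0,0,0],
    [0,0,0],
    [0,0,0],
    [0,0,0],
    [0,0,0],
  ],
  squeeze=100,
)

```text
t: 23.38
tool_pos: [427.8, -16.9, 198.6]
orientation: [-0.74, 1.565, 0.331]
contact_force: [-13.5, 0.2, 45.9]
gripper_width: 13.6
```

Emit:
jog_arm(
  claw=[0,0,0],
  travel=[
    [0.3,0,0],
    [0.3,0,0],
    [0.3,0,0],
  ],
  angular=[
    [0,0,0],
    [0,0,0],
    [0,0,0],
  ],
)

```text
t: 23.63
tool_pos: [427.6, -16.9, 198.7]
orientation: [-0.994, 1.556, 0.077]
contact_force: [-10.7, 1.1, 29.2]
gripper_width: 13.5
```

```bash
python3 plan.py 428.2 -17.3 200 61 2
```

```text
at [427.6 -16.9 198.7] jaw 61.4 w 13.5 F [-10.7   1.1  29.2] t 23.63 q [-0.04 -0.23 -0.23  1.56  0.    0.46]
"travel": [[-0.06, -0.04, -0.0], [-0.06, -0.03, -0.0]] 
"angular": [[0.003, 0.004, 0.006], [0.003, 0.004, 0.006]]
```

```bash
python3 - <<'E'
from h import *
fs=[]
for i in range(6):
    S,d=camera("scene"); s=sense(); fs.append(s['contact_force'].round(1).tolist())
print(fs,s['tool_pos'].round(1),s['gripper_width'],s['t'])
def c(a,x0,y0,w,h,k): 
    return np.clip(cv2.resize(a[y0:y0+h,x0:x0+w,::-1],None,fx=k,fy=k,interpolation=cv2.INTER_CUBIC)*1.5,0,255).astype(np.uint8)
cv2.imwrite("pics/f0.png",np.hstack([c(S,220,120,98,120,4),c(S,325,120,98,120,4)]))
E
```

```text
[[-11.5, 1.2, 30.6], [-11.8, 1.3, 29.4], [-11.2, 1.4, 30.4], [-11.5, 2.2, 30.0], [-11.4, 1.0, 30.3], [-11.1, 1.7, 29.4]] [427.6 -16.9 198.7] 13.740668740279789 23.9333
```

View pics/f0.png

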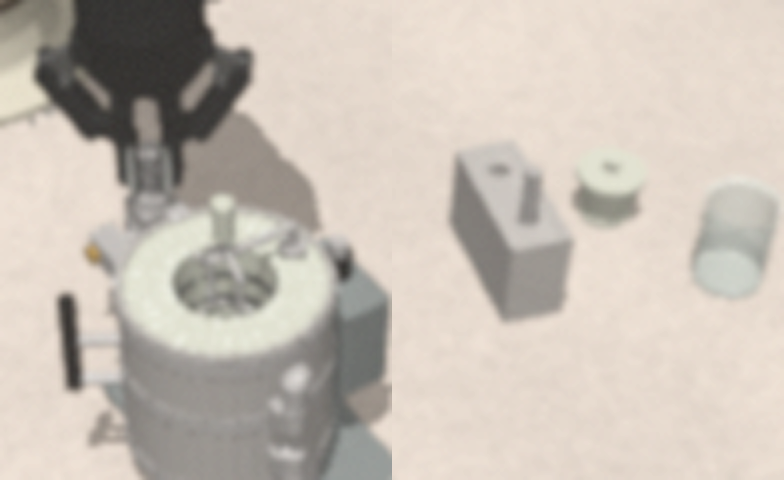

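The pin is seated at (150,210) in the gripper, the half is shut, the basket hangs from the hook at (222,215), and the drift is still in its hole at (530,195). The press holds steady at 30 N. Handing in.

```bash
python3 -c "
from rig import *
print(sign_off()); s=sense(); print(s['contact_force'],s['tool_pos'],s['gripper_width'],s['t'])"
```

```text
the job is handed in; nothing more can be done
None
the job is handed in; nothing more can be done
```

I hung the basket on the hook and let it go, swung the half shut by its handle, and pushed the pin down until its collar met the washer. I handed the job in at about 23.9 s, still gripping the pin (squeeze set to 100 N) and pressing it down. `sign_off()` gives no verdict, so the result is unconfirmed.

Last checks:
- **Press:** the downward force held at 29–31 N over 0.3 s, with a sideways force of about 11 N.
- **Collar:** it stopped with the TCP at 198.7 mm, against 199.8 mm expected from how I gripped the pin. That is about 1 mm low, probably a small slip in the grip or calibration error. The tool is tilted about 0.015 rad and sits about 1 mm from the washer's axis as I measured it.
- **Half:** closing it ended on a firm stop at about 0 rad by the handle's position, and the last picture shows it shut.
- **Basket and drift:** the last picture shows the basket upright on the hook and the drift still in its hole. The crucible and small beaker look in place. I did not check the beaker, bottle, cap and spanner again after the start.
- **Not measured:** I had no direct reading of the tongue's draw. I infer it from the pin being fully down through all three knuckles.

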